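# Trim the plating supply's meter to its index

### The arm

A 6-joint arm with a two-finger parallel gripper is mounted at the origin on the work surface. World frame = base frame: x ahead of the robot, y to its left, z up, the work surface at z = 0. Lengths are in m, angles in degrees, forces in N, time in s.
With the tool pointing down it reaches from about 0.375 to 0.975 m from the base axis. Payload 3.8 kg.
Tool frame: the origin (TCP) lies on the centre line of the jaws, within the pads' length; the fingertips stand 8 mm ahead of it and the grasp point (between the pads) lies 11 mm behind it; z points along the fingers, y is the direction in which the jaws open and shut (so a half turn about z gives the same grasp; the last joint's range is limited). The gripper opens to 88 mm and grips with 3 to 60 N. Pads are 18 mm wide; open, the fingers measure 123 mm over their backs; the gripper's body (75 mm by 187 mm) begins 45 mm behind the grasp point.
Start: joints at [-72.703, 15.12, 91.902, -0, 72.978, -2.114], TCP at [0.224, -0.637, 0.247] pointing down, gripper open.
Joint ranges: [-150.88, 150.88], [-54.13, 125.18], [17.81, 147.31], [-75.09, 255.09], [0, 152.58], [-146.25, 146.25]. Speed limits (degrees/s): [147.25, 147.25, 180, 180, 180, 180].

### API

Orientations are given as [roll, pitch, yaw] about the fixed x, y, z axes, in that order (R = Rz(yaw) Ry(pitch) Rx(roll)).
In Python, from station import robot gives the robot as it stands.
- The arm moves only by the tool jog_arm, never from a script. Its argument "rows" is a list of rows, each a list of 7 numbers: the shift along the tool's x, y, z in mm, then the turn, a rotation vector about the tool's x, y, z in degrees, then the closure in counts, from 0 (fully open) to 255 (shut). In form: [[x, y, z, wx, wy, wz, claw], ...]. A call has 1 to 20 rows; each row shifts and turns the pose as measured when the row begins, along the tool's axes as they then stand; what a row does not reach is not made up. A row lasts 1/8 s, in which the tool goes at most 62.5 mm and 10.7 degrees, less where a joint would pass 70% of its speed; a pose out of reach is approached as far as the arm can. A call is refused whole if a number of a shift passes 62.5 or a number of a turn 10.7, either way. A call with a gripper value outside its range is refused whole. The fingers move at their own pace and stop on an object; the grip force is fixed at half the most. Time passes only in rows, so rows that do not move let the fingers close. It gives the time, the measured TCP pose, the force and the opening at its end, in the units of the state.
- robot.get_obs(): the state, without advancing time (a new reading comes with each control period).
- robot.camera(name): name is "scene" or "top"; returns a dict with "image" (480x640x3 uint8, red, green, blue), "z_map" (480x640 float32, m along the optical axis (not along the pixel's ray), 0 where there is no reading), "K" (3x3 intrinsics, pixels), "origin" and "rotation" of the camera in the world. Camera axes: x right, y down, z forward; pixel columns grow to the right and rows downward; lengths in m; the calibration is good to about 2 mm. A picture is of the moment at which its call begins.
- robot.hand_in(): hands the job in, once; it reports no verdict.
Trained networks look in a picture, given as the dict that the camera call returned (one of the last four; its "shot" number tells which), for a name from the list of things; names that differ only in an ending like _2 or _b are one class to them, and where a whole thing is asked for, a point or a joint stands for the part that bears it (a point fixed in the world has none). Each returns a list of dicts, best first, with "confidence" (0 to 1); they miss things now and then, are a little off and sometimes report something else, mostly with a low value. They report only what shows in the picture. A call takes as long as a camera call.
- robot.spot_in(picture, query): "position" ([x, y, z] in m, in world coordinates, good to about 4 mm: the middle of the surface that is visible of it).
- robot.silhouettes(picture, query): "mask" (480x640 bool, what is visible of it).
The state is a dict: "t": time; "joint_pos": joint angles; "qd": joint speeds; "joint_efforts": joint torques, N m; "ee_pos": TCP position; "ee_rot": TCP orientation; "wrist_force": force on the tool from outside, world axes, zero at the start; "torque": the same for the moment, N m; "grip_width": opening from 0.0 (shut) to 1.0 (fully open).
Only numpy, scipy, OpenCV 4.12 (cv2) and the standard library are available. Lean on these libraries where they do the work, as an engineer would, in place of code of your own. Each camera call takes 0.05 s, during which the arm holds its last target.

### The job

Take the white plastic tuning tool out of the wooden stand, set its blade into the slotted trimmer screw below the meter on the sloped panel of the bench supply, and turn the screw until the long needle points at the index tab on the meter's scale. Then stand the tool back upright in its hole in the wooden stand and let go. Turn the screw with the tool only, not with the gripper, and leave the dish, steel block and jar where they are.

Things in the scene. Friction and masses are not known exactly. Their poses are not given: they have to be found in the camera images.
- tuner_grip (a point): Centre of the handle of the white plastic tuning tool (loose, 45 g), upright in the wooden stand at first. z runs from blade to handle end, x along the handle's wide side. Handle 20 mm (x) by 14 mm (y, between its flat sides: grip here), 62 mm long. Below it a round flange, 30 mm across, 5 mm thick, underside 36 mm below this point, then a shank 9 mm across and 30 mm long, then the blade.
- tuner_tip (a point): Middle of the end edge of the tool's blade, 76 mm below the handle's centre on the tool's axis; same axes as the handle. The blade is 11 mm wide (along x), 2.2 mm thick (along y) and 10 mm long.
- stand_hole (a point): Centre of the mouth of the one hole in the top of the wooden stand, a fixed block 90 x 90 x 60 mm. The hole is vertical, 20 mm across, 50 mm deep, with a small chamfer; z is up. With the tool's flange resting on the block the handle's centre is 36 mm above this point. The tool can be returned at any yaw.
- trim_slot (a point): Centre of the slot's floor in the trimmer screw, a white plastic disc 18 mm across, low in the middle of the sloped panel. z: the screw's axis, out of the panel, 35 degrees from vertical, leaning to the robot's side; x: along the slot (turns with the screw). Slot right across, 3.8 mm wide, 5.5 mm deep, 45 degree lead-in over the outer 2 mm. Black collar round it: 22 mm inside, 32 outside, ending 8 mm out from the floor.
- supply: The bench supply, a grey fixed box with a sloped front panel, facing the robot within 20 degrees; origin at the centre of its underside, x away from the robot. 200 mm wide (y), from x = -90 to 110 mm, 45 mm high in front rising to 160 mm at the back. The panel carries the trimmer, with a black terminal 16 mm high 70 mm to each side of it, and above them the meter, whose black frame stands 12 mm proud.
- trim (a joint): Angle of the trimmer screw in rad, growing as it is turned clockwise (seen looking at the panel), -1.2 to 1.2 between its stops; at 0 the slot runs straight up the panel's slope. It turns stiffly (0.03 N m) and stays where it is left. The needle turns with it, angle for angle, the same way.
- needle (a joint): Angle of the meter's long thin black needle in rad, 0 straight up the panel's slope, growing clockwise as seen looking at the panel; always equal to the trimmer's angle. It starts to the left of the index tab, so the screw needs 0.4 to 1.1 rad clockwise. The needle lies behind a clear window and cannot be touched.
- index (a joint): Angle of the index tab in rad, measured as the needle's. It does not move during the work. The tab lies behind the window as well.
- needle_tip (a point): Point of the needle, 52 mm from its pivot; x points from the pivot outward along the needle. The pivot is on the panel's middle line 56 mm up the slope from the trimmer screw.
- index_tab (a point): Middle of the index tab, a short black bar 16 mm long and 8 mm wide at the outer edge of the scale, 72 mm from the needle's pivot; x points outward from the pivot.
- dish_rim (a point): Centre of the mouth of a loose round aluminium dish, 72 mm across and 24 mm high. Not to be disturbed.
- bench_block: Loose steel bench block, 60 x 60 x 22 mm, origin at the centre of its underside. Not to be disturbed.
- flux_jar: Small amber glass jar with a black cap, 40 mm across and 60 mm high, origin at the centre of its underside. Not to be disturbed.

How it is judged (in metres and radians):
On the way, in this order (a step that is already met when the one before it is completed fails the run):
1. the blade of the tuning tool sits in the trimmer's slot (distance between tuner_tip and trim_slot below 0.005 m and angle between the z axis of tuner_tip and the z axis of trim_slot, either way round below 0.2 rad), for 0.2 s.
2. the screw is turned until the needle points at the index tab (angle between the x axis of needle_tip and the x axis of index_tab, either way round below 0.08 rad), for 0.2 s.
At the end, for the whole second after the job is handed in: The needle points at the index tab within 0.08 rad (4.5 degrees), and the tool stands in the hole of the wooden stand, upright within 7 degrees, its handle's axis within 10 mm of the hole's centre, its flange down on the block within 6 mm, released (angle between the x axis of needle_tip and the x axis of index_tab, either way round below 0.08 rad and horizontal distance between tuner_grip and stand_hole below 0.01 m and z of tuner_grip in the frame of stand_hole between 0.03 and 0.042 m and angle between tuner_grip's own z axis and vertical below 0.12 rad); the robot touches nothing.
It fails at once if the gripper turns or touches the trimmer screw (contact force between the fingers and trim above 0.5 N).
It fails at once if the dish, block or jar is moved by more than 30 mm (distance of any of dish_rim, bench_block, flux_jar from where it was at the start of the episode above 0.03 m).
It also fails if it takes over 58 s, if anything falls off the work surface, if the arm or the gripper's body presses on something with over 40 N, if the wrist force passes 120 N, or if a joint passes its speed limit or range.

## Working session

There is one attempt and no reset: what is moved stays moved. The work goes in short steps, Python scripts to look and compute and a tool call to move; the robot and the scene stay as the last step left them, time stands still between calls to the robot, and variables do not carry over. Pictures are saved under pics/ and viewed, and the job is handed in when it is done.

Besides the shell and the picture viewer there is one more tool, called after "Call:" as a command line: name --pt "numbers of a row" for each row, then --argument value for the rest. jog_arm: Moves the arm, as the interface text tells. Its arguments: {"type":"object","properties":{"rows":{"type":"array","items":{"type":"array","items":{"type":"number"}}}},"required":["rows"]}

```bash
ls; mkdir -p pics; cat > h.py <<'E'
import numpy as np, cv2
from station import robot
from scipy.spatial.transform import Rotation as R
def save(p,name): cv2.imwrite('pics/'+name,cv2.cvtColor(p['image'],cv2.COLOR_RGB2BGR))
def cloud(p):
    z=p['z_map'];K=np.array(p['K']);v,u=np.mgrid[0:480,0:640]
    c=np.stack([(u-K[0,2])/K[0,0]*z,(v-K[1,2])/K[1,1]*z,z],-1)
    return c@np.array(p['rotation']).T+np.array(p['origin'])
def proj(p,X):
    c=(np.atleast_2d(X)-np.array(p['origin']))@np.array(p['rotation']);q=c@np.array(p['K']).T
    return q[:,:2]/q[:,2:]
E
python3 - <<'E'
from h import *
np.set_printoptions(precision=4,suppress=True)
print(robot.get_obs())
for n in ['scene','top']:
    p=robot.camera(n); save(p,n+'0.png'); print(n,p['origin'],np.array(p['rotation']).tolist(),np.array(p['K']).tolist())
    np.savez('pics/%s0.npz'%n,**{k:p[k] for k in ['image','z_map','K','origin','rotation']})
    for q in ['tuner_grip','stand_hole','trim_slot','supply','needle_tip','index_tab','dish_rim','bench_block','flux_jar']:
        r=robot.spot_in(p,q); print(q,[(np.round(d['position'],4).tolist(),round(d['confidence'],2)) for d in r[:2]])
E
```

```text
pics
{'t': 0.0, 'joint_pos': array([-72.7035,  15.1697,  91.9767,  -0.0009,  72.9773,  -2.113 ]), 'qd': array([ 0.0148, -0.01  ,  0.0641,  0.0253, -0.0029,  0.0277]), 'joint_efforts': array([  0.0006, -50.211 , -35.6872,   0.0728,   0.0295,  -0.0002]), 'ee_pos': array([ 0.2241, -0.636 ,  0.2454]), 'ee_rot': array([-179.8763,   -0.0037,   19.4097]), 'wrist_force': array([-0.8909, -0.0779,  0.1662]), 'torque': array([0.0262, 0.0024, 0.0294]), 'grip_width': 0.9973268821487504}
scene [0.9302 0.5189 0.6972] [-133.12814936035647, -0.668664337155914, 147.47660696633307] [[550.8092068650085, 0.0, 319.52523782187467], [0.0, 550.8092068650085, 241.10816155512433], [0.0, 0.0, 1.0]]
tuner_grip [([0.5587, 0.2122, 0.0955], 0.94)]
stand_hole [([0.5714, 0.2306, 0.0575], 0.76)]
trim_slot []
supply [([0.6339, -0.0981, 0.0987], 0.94)]
needle_tip []
index_tab []
dish_rim [([0.3724, 0.0087, 0.0122], 0.65)]
bench_block [([0.7708, -0.0863, 0.0231], 0.64)]
flux_jar [([0.767, 0.1449, 0.0507], 0.59)]
top [ 0.4501 -0.0005  1.0176] [-172.44249742530351, -0.8522606505312436, -90.73552553803862] [[588.8443648833671, 0.0, 314.0933366559185], [0.0, 588.8443648833671, 245.94506708346603], [0.0, 0.0, 1.0]]
tuner_grip [([0.5515, 0.2018, 0.1009], 0.63)]
stand_hole [([0.5519, 0.1968, 0.0616], 0.85)]
trim_slot []
supply [([0.5814, -0.1694, 0.1183], 0.73)]
needle_tip [([0.5566, -0.1682, 0.1119], 0.69)]
index_tab [([0.613, -0.1647, 0.1471], 0.64)]
dish_rim [([0.3841, 0.0078, 0.0177], 0.96), ([0.7564, 0.1312, 0.0611], 0.25)]
bench_block [([0.7634, -0.0994, 0.0242], 0.9)]
flux_jar [([0.7608, 0.132, 0.0629], 0.56)]
```

View pics/top0.png

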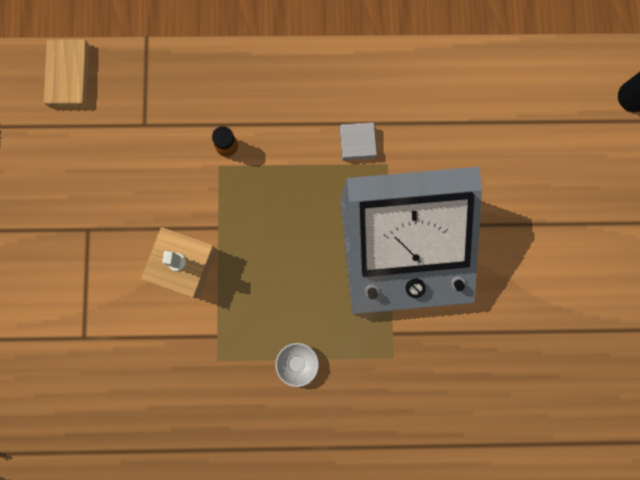

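View pics/scene0.png

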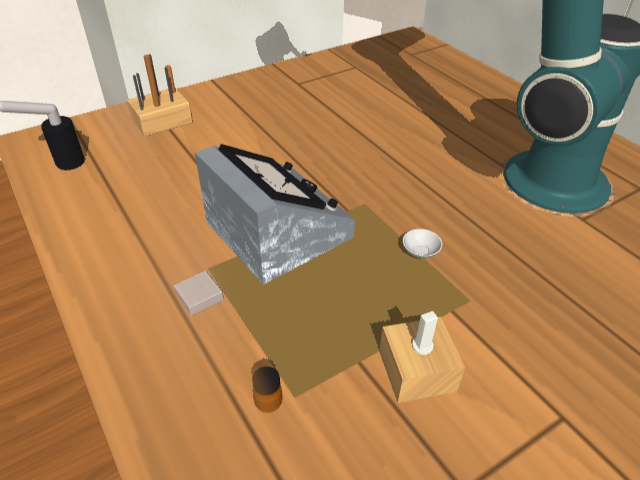

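```bash
cat > h.py <<'E'
import numpy as np, cv2
from station import robot
from scipy.spatial.transform import Rotation as R
np.set_printoptions(precision=4,suppress=True)
def rot(p): return R.from_euler('xyz',np.array(p['rotation']),degrees=True).as_matrix()
def save(p,name): cv2.imwrite('pics/'+name,cv2.cvtColor(p['image'],cv2.COLOR_RGB2BGR))
def crop(p,name,u0,u1,v0,v1,s):
    im=cv2.cvtColor(p['image'],cv2.COLOR_RGB2BGR)[v0:v1,u0:u1]
    cv2.imwrite('pics/'+name,cv2.resize(im,None,fx=s,fy=s,interpolation=cv2.INTER_CUBIC))
def cloud(p):
    z=p['z_map'];K=np.array(p['K']);v,u=np.mgrid[0:480,0:640]
    c=np.stack([(u-K[0,2])/K[0,0]*z,(v-K[1,2])/K[1,1]*z,z],-1)
    return c@rot(p).T+np.array(p['origin'])
def proj(p,X):
    c=(np.atleast_2d(X)-np.array(p['origin']))@rot(p);q=c@np.array(p['K']).T
    return q[:,:2]/q[:,2:]
def ray(p,uv):
    uv=np.atleast_2d(uv);K=np.array(p['K'])
    d=np.c_[(uv[:,0]-K[0,2])/K[0,0],(uv[:,1]-K[1,2])/K[1,1],np.ones(len(uv))]
    return np.array(p['origin']),d@rot(p).T
def onplane(p,uv,n,c):
    o,d=ray(p,uv); t=((np.array(c)-o)@n)/(d@n); return o+d*t[:,None]
E
cat > a.py <<'E'
from h import *
t=dict(np.load('pics/top0.npz')); s=dict(np.load('pics/scene0.npz'))
crop(t,'tp.png',340,490,165,320,5); crop(t,'tt.png',130,230,215,305,7); crop(s,'st.png',370,470,300,405,6); crop(s,'sp.png',190,370,130,290,4)
for p,n in ((t,'top'),(s,'scene')):
    X=cloud(p)
    # table check
    print(n,'table z', X[400 if n=='top' else 440, 450:600:50,2] )
    m=p['z_map']>0
    # stand top
    b=m&(abs(X[...,0]-.56)<.08)&(abs(X[...,1]-.21)<.08)&(X[...,2]>.05)&(X[...,2]<.068)
    P=X[b]; print('stand n',b.sum(),'z',np.median(P[:,2]))
    print(cv2.minAreaRect((P[:,:2]*1000).astype(np.float32)))
    h=m&(abs(X[...,0]-.56)<.08)&(abs(X[...,1]-.21)<.08)&(X[...,2]>.085)
    H=X[h]; print('handle n',len(H),'max z',np.percentile(H[:,2],[50,98]),'mean',H.mean(0)); 
    Ht=H[H[:,2]>H[:,2].max()-.012] ; print('toprect',cv2.minAreaRect((Ht[:,:2]*1000).astype(np.float32)))
    # panel plane
    b=m&(X[...,0]>.45)&(X[...,0]<.66)&(X[...,1]<-.05)&(X[...,1]>-.28)&(X[...,2]>.05)
    P=X[b]; best=None; rng=np.random.default_rng(0)
    for _ in range(800):
        q=P[rng.choice(len(P),3,False)]; nn=np.cross(q[1]-q[0],q[2]-q[0]); l=np.linalg.norm(nn)
        if l<1e-5: continue
        nn/=l; nn*=np.sign(nn[2])
        if nn[2]>.95 or nn[2]<.5: continue
        k=(abs((P-q[0])@nn)<.002).sum()
        if best is None or k>best[0]: best=(k,nn,q[0])
    k,nn,q=best; I=P[abs((P-q)@nn)<.003]; c=I.mean(0); nn=np.linalg.svd(I-c,full_matrices=False)[2][2]; nn*=np.sign(nn[2])
    print('plane',k,nn,c,'tilt',np.degrees(np.arccos(nn[2])),'yaw',np.degrees(np.arctan2(-nn[1],-nn[0])))
    print('offset hist',np.histogram((P-c)@nn,bins=np.arange(-.02,.03,.002)))
E
python3 a.py
```

```text
top table z [0.0011 0.0019 0.0003]
stand n 2859 z 0.060501867472247395
((554.4769897460938, 207.6081085205078), (91.29532623291016, 90.06779479980469), 69.96550750732422)
handle n 208 max z [0.1257 0.1301] mean [0.5531 0.2047 0.1178]
toprect ((554.2860107421875, 207.00082397460938), (14.02967357635498, 19.842731475830078), 83.38068389892578)
plane 8590 [-0.5818 -0.044   0.8121] [ 0.5628 -0.1717  0.1088] tilt 35.696798363357445 yaw 4.32166048180723
offset hist (array([  38,   73,  159,  213,  295,  324,  282,  423, 1231, 4215, 4430,
       1311,  368,  339,  719,  864,  282,   97,   38,    4,    0,    0,
          0,    0]), array([-0.02 , -0.018, -0.016, -0.014, -0.012, -0.01 , -0.008, -0.006,
       -0.004, -0.002, -0.   ,  0.002,  0.004,  0.006,  0.008,  0.01 ,
        0.012,  0.014,  0.016,  0.018,  0.02 ,  0.022,  0.024,  0.026,
        0.028]))
scene table z [-0.0012 -0.0006 -0.0022]
stand n 3217 z 0.059525517283106066
((552.07666015625, 209.1290283203125), (92.288330078125, 91.26512145996094), 69.77396392822266)
handle n 445 max z [0.1126 0.1279] mean [0.5553 0.211  0.1108]
toprect ((552.3975219726562, 208.42247009277344), (15.218107223510742, 20.950841903686523), 81.10155487060547)
plane 1716 [-0.579  -0.0321  0.8147] [ 0.5696 -0.1527  0.1155] tilt 35.444712926950146 yaw 3.1755881116957667
offset hist (array([119, 156, 213, 242, 239, 239, 241, 231, 255, 869, 877, 295, 312,
       289, 406, 309,  37,  18,   5,   0,   0,   0,   0,   0]), array([-0.02 , -0.018, -0.016, -0.014, -0.012, -0.01 , -0.008, -0.006,
       -0.004, -0.002, -0.   ,  0.002,  0.004,  0.006,  0.008,  0.01 ,
        0.012,  0.014,  0.016,  0.018,  0.02 ,  0.022,  0.024,  0.026,
        0.028]))
```

View crops.

View pics/tp.png

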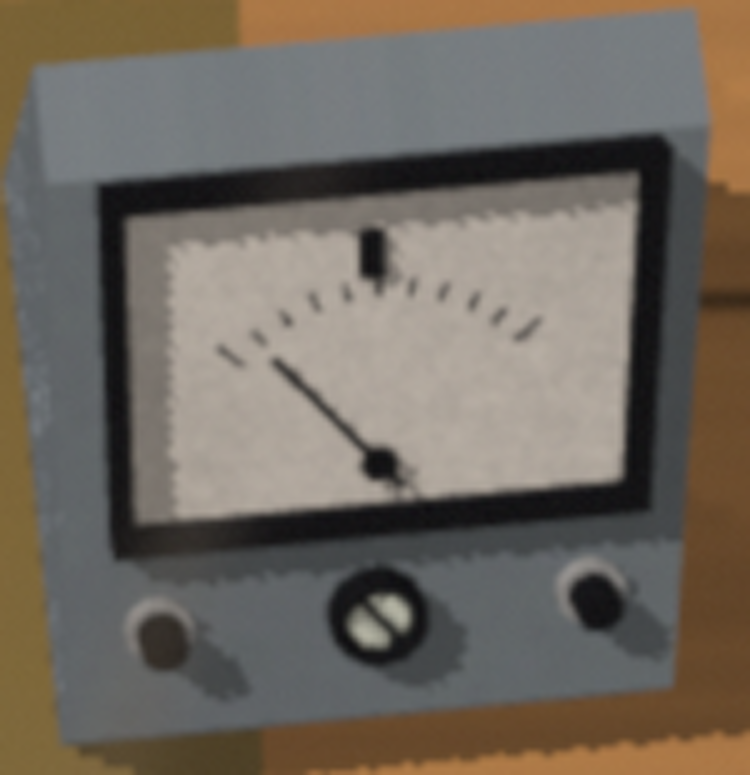

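View pics/tt.png

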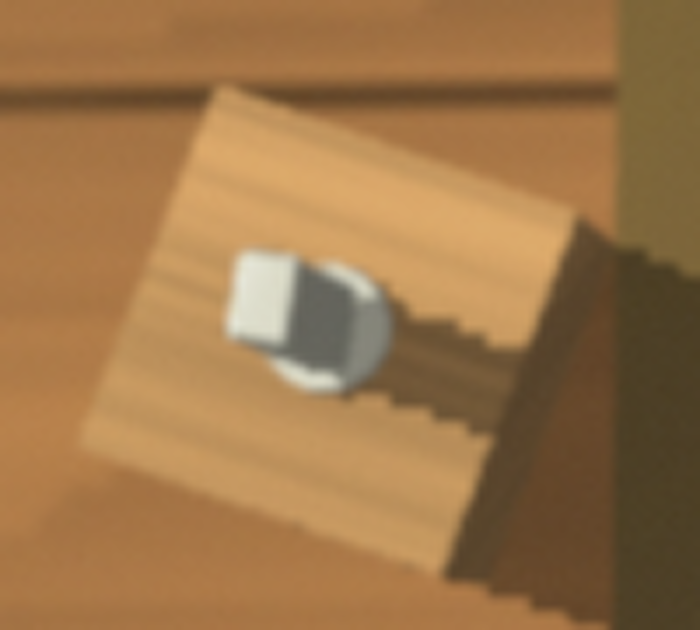

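View pics/sp.png

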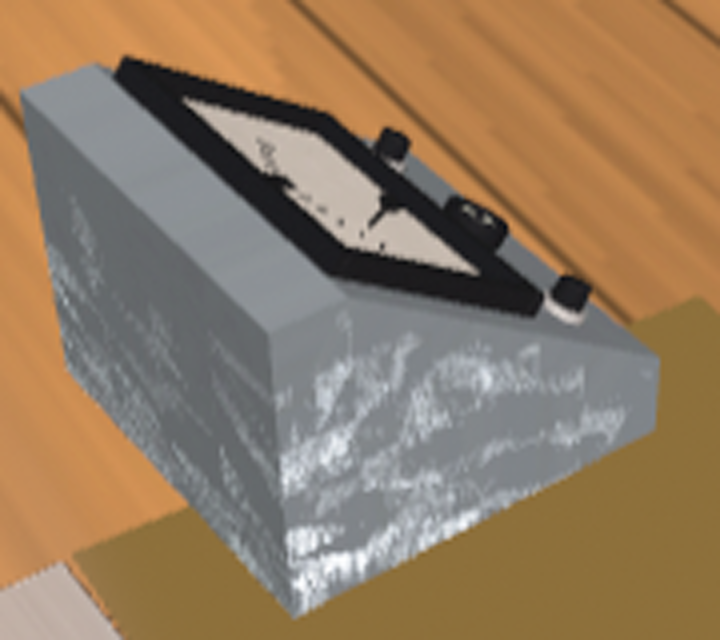

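```bash
cat > b.py <<'E'
from h import *
t=dict(np.load('pics/top0.npz')); X=cloud(t)
px=lambda u,v:(340+u/5-.4,165+v/5-.4)
c0=np.array([.5628,-.1717,.1088])
psi=np.radians(4.2)
for it in range(3):
    a=np.radians(35); n=np.array([-np.sin(a)*np.cos(psi),-np.sin(a)*np.sin(psi),np.cos(a)])
    T=onplane(t,[px(163,643),px(598,602)],n,c0+n*.016)
    d=T[0]-T[1]; print('terminals',T[0],T[1],np.linalg.norm(d)); print('yaw',np.degrees(np.arctan2(-d[0],d[1])))
    F=onplane(t,[px(100,185),px(672,140),px(650,510),px(115,557)],n,c0+n*.012)
    for i,j in((0,1),(3,2)):
        e=F[i]-F[j]; print('frame',np.linalg.norm(e),np.degrees(np.arctan2(-e[0],e[1])))
    for i,j in((3,0),(2,1)):
        e=F[j]-F[i]; print('side',np.linalg.norm(e),np.degrees(np.arctan2(e[1],e[0])))
    psi=np.radians(float(input()) if 0 else 4.2)
    break
up=np.array([np.cos(a)*np.cos(psi),np.cos(a)*np.sin(psi),np.sin(a)]); right=np.cross(up,n); print('right',right)
for h in (0,.008,.01):
    print('collar c at h',h,onplane(t,[px(378,615)],n,c0+n*h))
print('mid terminals - n*.016',T.mean(0)-n*.016)
Cc=onplane(t,[px(378,615)],n,c0)[0]
D=X-c0; hh=D@n
m=(np.linalg.norm(X-Cc,axis=2)<.03)
for v in range(276,300):
    print(v,' '.join('%5.1f'%(1000*hh[v,u]) for u in range(404,428)))
# needle and index on panel dial plane
for h in (0,.002,.004):
    q=onplane(t,[px(378,463),px(275,358),px(372,253)],n,c0+n*h)
    g=[(np.linalg.norm(q[k]-q[0]),np.arctan2((q[k]-q[0])@right,(q[k]-q[0])@up)) for k in(1,2)]
    print('pivot',q[0],g,'piv-collar',(q[0]-Cc)@up,(q[0]-Cc)@right)
q=onplane(t,[px(362,600),px(397,637)],n,c0+n*.005); print('slot',np.arctan2((q[0]-q[1])@right,(q[0]-q[1])@up))
E
python3 b.py
```

```text
terminals [ 0.4971 -0.1069  0.0858] [ 0.5084 -0.2454  0.0866] 0.1389830528318473
yaw 4.654708536566684
frame 0.16933856028528077 4.038691866098497
frame 0.16904395190766083 4.344711946572177
side 0.12663128353699 4.96139682522549
side 0.12552524732125855 4.804053296238321
right [ 0.0732 -0.9973  0.    ]
collar c at h 0 [[ 0.5062 -0.1786  0.0689]]
collar c at h 0.008 [[ 0.5056 -0.1768  0.0784]]
collar c at h 0.01 [[ 0.5055 -0.1764  0.0807]]
mid terminals - n*.016 [ 0.5119 -0.1755  0.0731]
276  -2.5  -1.7  -1.3  -1.7  -1.7   2.2   0.3  -1.8  -3.3  -0.3  -0.9   2.9   0.1  -0.2  -1.5   0.6  -3.1  -2.7  -2.0  -2.7  -4.5  -0.9  -0.7  -0.5
277   0.8  -2.6  -0.0  -0.1  -2.3  -1.6  -1.4  -1.7  -1.9  -1.6   2.0  -0.8  -1.6  -2.7  -0.4  -0.0  -0.5  -5.3  -0.7   0.0  -1.4 801.7  -4.7  -0.3
278  -1.3   0.6  -0.8  -1.8  -1.6  -2.2  -0.6  -2.5  -2.6   0.3   0.8   3.0   3.4   0.6  -0.1   2.1  -3.7  -1.3  -2.3  -1.9  -3.7  -2.7  -2.2  -1.8
279  -0.3  -1.6   0.1  -0.7   0.8  -1.9   2.2   3.6  -0.2   2.0   4.0   1.8   4.2   3.6   4.3   6.5   3.1  -0.5  -1.4   0.9   0.0  -0.3  -1.1  -0.0
280  -0.5   0.0
[... 2940 characters left out ...]
-0.8
pivot [ 0.552  -0.1742  0.1011] [(np.float64(0.05161883229308232), np.float64(-0.6845105855428536)), (np.float64(0.0729218352349852), np.float64(-0.042678160311130475))] piv-collar 0.056133434983016886 -0.0009866348464006977
pivot [ 0.5517 -0.1738  0.1034] [(np.float64(0.05149005837532613), np.float64(-0.6845105855428539)), (np.float64(0.07273991654376294), np.float64(-0.04267816031113065))] piv-collar 0.0572631988132953 -0.001437502958723488
pivot [ 0.5514 -0.1734  0.1057] [(np.float64(0.05136128445757005), np.float64(-0.684510585542853)), (np.float64(0.0725579978525408), np.float64(-0.042678160311130746))] piv-collar 0.058392962643573514 -0.0018883710710462507
slot -0.6546056889145317
```

Call:
jog_arm --pt "0 0 0 0 0 9.1 0" --pt "0 0 0 0 0 9.1 0" --pt "0 0 0 0 0 9.1 0"

```text
t: 1.38
ee_pos: [0.2243, -0.6366, 0.2467]
ee_rot: [-180.0, 0.0, -8.7]
wrist_force: [0.5, 0.4, -0.4]
grip_width: 0.996
```

```bash
cat >> h.py <<'E'
def goto(pos,Rt):
    o=robot.get_obs(); Rc=R.from_euler('xyz',o['ee_rot'],degrees=True)
    d=Rc.inv().apply(np.array(pos)-o['ee_pos'])*1000
    w=(Rc.inv()*Rt).as_rotvec(degrees=True)
    print('t',o['t'],'pos',o['ee_pos'],'rpy',o['ee_rot'],'j',o['joint_pos'],'F',o['wrist_force'],'g',o['grip_width'])
    print('shift',d,'|',np.linalg.norm(d),'rot',w,'|',np.linalg.norm(w)); return d,w
down=lambda yaw: R.from_euler('xyz',[180,0,yaw],degrees=True)
a=np.radians(35)
def panel(psi):
    n=np.array([-np.sin(a)*np.cos(psi),-np.sin(a)*np.sin(psi),np.cos(a)])
    up=np.array([np.cos(a)*np.cos(psi),np.cos(a)*np.sin(psi),np.sin(a)]); return n,up,np.cross(up,n)
def tiltrot(psi,th):
    "gripper: z=-n, x along slot at clockwise angle th"
    n,up,right=panel(psi); x=np.cos(th)*up+np.sin(th)*right
    return R.from_matrix(np.stack([x,np.cross(-n,x),-n],1))
E
cat > c.py <<'E'
from h import *
t=dict(np.load('pics/top0.npz')); s=dict(np.load('pics/scene0.npz'))
goto([.5533,.208,.19],down(-8))
# triangulate collar centre and terminals
def tri(a,b):
    o1,d1=ray(t,[a]);o2,d2=ray(s,[b]);d1=d1[0];d2=d2[0]
    k=np.linalg.lstsq(np.c_[d1,-d2],o2-o1,rcond=None)[0]
    p,q=o1+k[0]*d1,o2+k[1]*d2; print((p+q)/2,'gap',p-q)
tri((415.2,287.6),(308.4,185.1))
tri((372.2,293.2),(332.2,201.8))  # left cap
tri((459.2,285),(287.6,166))
E
python3 c.py
python3 - <<'E'
import sys; sys.path.insert(0,'.')
import os; os.chdir('.')
from h import *
s=dict(np.load('pics/scene0.npz')); crop(s,'sc.png',275,345,155,215,11)
E
```

```text
t 1.375 pos [ 0.2243 -0.6366  0.2467] rpy [-179.9992    0.0007   -8.7303] j [-72.7027  15.1189  91.9026  -0.0003  72.9795  26.0277] F [ 0.4883  0.4324 -0.4191] g 0.995677790780294
shift [ 196.9624 -884.7603   56.7315] | 908.1924171584361 rot [-0.0008  0.0007 -0.7303] | 0.7302908918809766
[ 0.5046 -0.1763  0.076 ] gap [ 0.0023 -0.0019  0.0005]
[ 0.4968 -0.107   0.0806] gap [ 0.0012 -0.001   0.0002]
[ 0.5079 -0.2469  0.0775] gap [ 0.0022 -0.0017  0.0006]
```

View pics/sc.png

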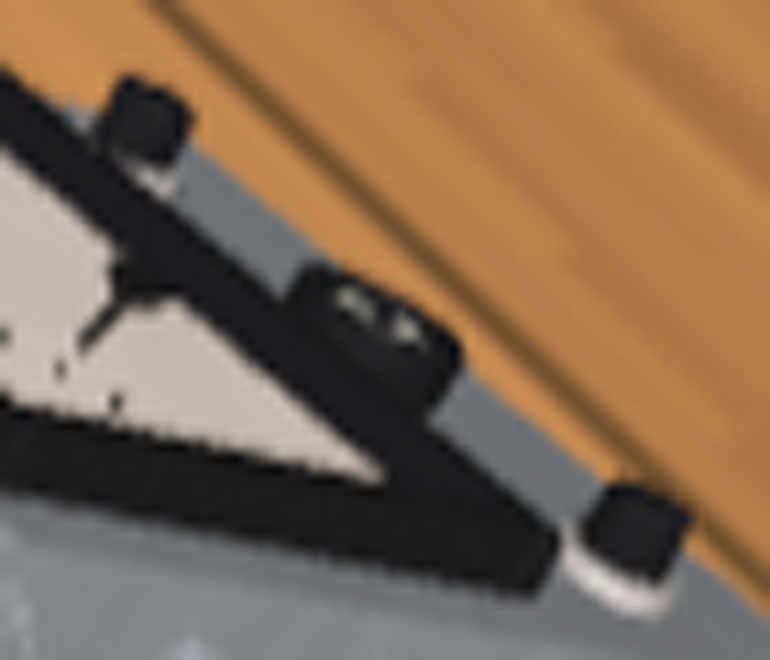

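```bash
sed -i 's/^tri((415.*/tri((415.2,287.6),(309.0,182.9))/; s/332.2,201.8/332.9,201.0/; s/287.6,166)/288.9,164.0)/' c.py; python3 c.py
```

```text
t 1.375 pos [ 0.2243 -0.6366  0.2467] rpy [-179.9992    0.0007   -8.7303] j [-72.7027  15.1189  91.9026  -0.0003  72.9795  26.0277] F [ 0.4883  0.4324 -0.4191] g 0.995677790780294
shift [ 196.9624 -884.7603   56.7315] | 908.1924171584361 rot [-0.0008  0.0007 -0.7303] | 0.7302908918809766
[ 0.5041 -0.1751  0.0817] gap [ 0.0026 -0.0021  0.0005]
[ 0.4963 -0.1064  0.0827] gap [ 0.0019 -0.0016  0.0003]
[ 0.5069 -0.2449  0.0832] gap [ 0.0034 -0.0026  0.0009]
```

Call:
jog_arm --pt "10 -45 0 0 0 0 0" --pt "10 -45 0 0 0 0 0" --pt "10 -45 0 0 0 0 0" --pt "10 -45 0 0 0 0 0" --pt "10 -45 0 0 0 0 0" --pt "10 -45 0 0 0 0 0" --pt "10 -45 0 0 0 0 0" --pt "10 -45 0 0 0 0 0" --pt "10 -45 0 0 0 0 0" --pt "10 -45 0 0 0 0 0" --pt "10 -45 0 0 0 0 0" --pt "10 -45 0 0 0 0 0" --pt "10 -45 0 0 0 0 0" --pt "10 -45 0 0 0 0 0" --pt "10 -45 0 0 0 0 0" --pt "10 -45 0 0 0 0 0" --pt "10 -45 0 0 0 0 0" --pt "10 -45 0 0 0 0 0" --pt "10 -45 0 0 0 0 0"

```text
t: 3.75
ee_pos: [0.5544, 0.2011, 0.2502]
ee_rot: [179.8, -0.8, -9.2]
wrist_force: [0.6, -0.1, -0.3]
grip_width: 1.002
```

```bash
python3 c.py
```

```text
t 3.75 pos [0.5544 0.2011 0.2502] rpy [179.8165  -0.8228  -9.1659] j [ 17.819    5.4305 102.8617  -0.5676  71.0587 117.1674] F [ 0.6229 -0.1082 -0.2594] g 1.001613130974857
shift [-3.0831 -6.8279 60.1661] | 60.6307139526123 rot [ 0.1919 -0.8209 -1.1672] | 1.439833358739509
[ 0.5041 -0.1751  0.0817] gap [ 0.0026 -0.0021  0.0005]
[ 0.4963 -0.1064  0.0827] gap [ 0.0019 -0.0016  0.0003]
[ 0.5069 -0.2449  0.0832] gap [ 0.0034 -0.0026  0.0009]
```

Call:
jog_arm --pt "-1.5 -3.5 30 0.2 -0.8 -1.2 0" --pt "-1.5 -3.5 30 0 0 0 0" --pt "0 0 30 0 0 0 0" --pt "0 0 30 0 0 0 0" --pt "0 0 30 0 0 0 0"

```text
t: 4.38
ee_pos: [0.5578, 0.2147, 0.1005]
ee_rot: [-179.7, -0.5, -7.6]
wrist_force: [0.2, 0.0, -0.1]
grip_width: 1.002
```

```bash
python3 - <<'E'
from h import *
goto([.5533,.2083,.085],down(-8))
for n in('top','scene'):
    p=robot.camera(n); save(p,n+'1.png')
E
```

```text
t 4.375 pos [0.5578 0.2147 0.1005] rpy [-179.683    -0.5282   -7.5928] j [ 18.6374  13.9777 109.7865   0.0617  55.622  116.1941] F [ 0.1827  0.0072 -0.0588] g 1.0018465431520556
shift [-3.7432  7.0327 15.4685] | 17.399568695541692 rot [-0.3189 -0.5271  0.4087] | 0.7392481809846213
```

View pics/scene1.png

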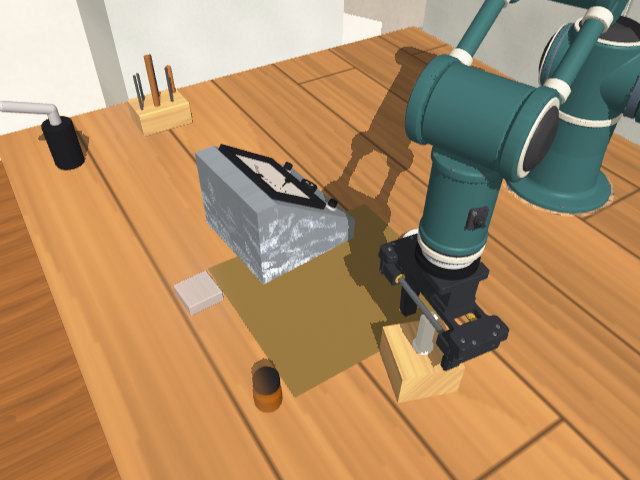

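Call:
jog_arm --pt "-3.5 7 5 -0.3 -0.5 0.4 0" --pt "0 0 10 0 0 0 0" --pt "0 0 0 0 0 0 0" --pt "0 0 0 0 0 0 0"

```text
t: 4.97
ee_pos: [0.5525, 0.2073, 0.0855]
ee_rot: [179.9, 0.1, -8.0]
wrist_force: [-0.2, 0.0, 0.3]
grip_width: 0.999
```

```bash
python3 - <<'E'
from h import *
goto([.5533,.2083,.085],down(-8))
E
```

```text
t 4.975 pos [0.5525 0.2073 0.0855] rpy [179.935    0.12    -8.0426] j [ 18.1489  14.6857 110.7395  -0.0066  54.7111 116.1952] F [-0.182   0.0045  0.2936] g 0.9994756941964609
shift [ 0.6484 -1.1243  0.4646] | 1.3785391049495095 rot [ 0.065   0.12   -0.0425] | 0.1429312729353252
```

Call:
jog_arm --pt "0.6 -1 0.5 0 0 0 255" --pt "0 0 0 0 0 0 255" --pt "0 0 0 0 0 0 255" --pt "0 0 0 0 0 0 255" --pt "0 0 0 0 0 0 255" --pt "0 0 0 0 0 0 255" --pt "0 0 0 0 0 0 255" --pt "0 0 0 0 0 0 255"

```text
t: 5.98
ee_pos: [0.5541, 0.2086, 0.0862]
ee_rot: [180.0, 0.0, -8.0]
wrist_force: [-0.6, -0.1, -0.4]
grip_width: 0.157
```

Call:
jog_arm --pt "0 0 -15 0 0 0 255" --pt "0 0 -30 0 0 0 255" --pt "0 0 -40 0 0 0 255" --pt "0 0 -40 0 0 0 255" --pt "0 0 -20 0 0 0 255" --pt "0 0 0 0 0 0 255"

```text
t: 6.72
ee_pos: [0.5543, 0.2087, 0.2401]
ee_rot: [-179.9, -0.1, -8.0]
wrist_force: [0.0, -0.3, 0.7]
grip_width: 0.154
```

```bash
python3 - <<'E'
from h import *
psi=np.radians(4.4); Rt=tiltrot(psi,-.67); n,up,r=panel(psi)
goto([.5088-.0662*0,-.1749,.075]+n*.0962,Rt)
for n in('top','scene'):
    p=robot.camera(n); save(p,n+'2.png')
E
```

```text
t 6.725 pos [0.5543 0.2087 0.2401] rpy [-179.9461   -0.1041   -8.0364] j [ 18.2254   6.3989 102.8739   0.0024  70.61   116.261 ] F [ 0.0061 -0.3429  0.6865] g 0.15352714101283155
shift [-45.4317 398.1895  85.8727] | 409.86956775960715 rot [ -8.119   35.1006 -49.2121] | 60.990180732363676
```

View pics/scene2.png

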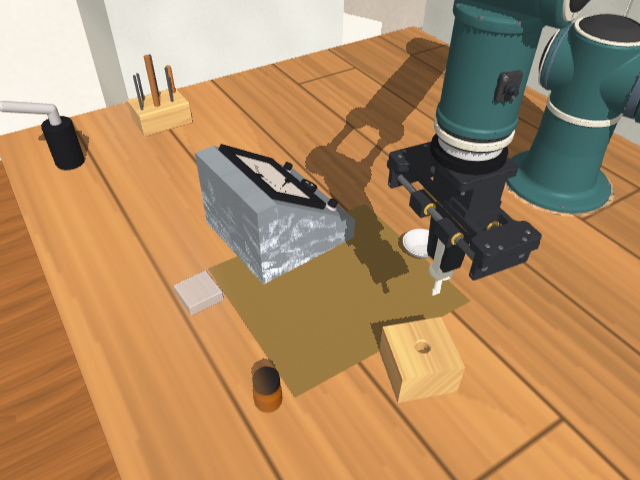

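Call:
jog_arm --pt "-5 30 0 0 0 0 255" --pt "-5 45 0 0 0 0 255" --pt "-5 45 0 0 0 0 255" --pt "-5 45 0 0 0 0 255" --pt "-5 45 0 0 0 0 255" --pt "-5 45 0 0 0 0 255" --pt "-5 45 0 0 0 0 255" --pt "-5 45 0 0 0 0 255" --pt "-5 40 0 0 0 0 255" --pt "0 10 0 0 0 0 255" --pt "0 0 0 0 0 0 255" --pt "0 0 0 -1.35 5.85 -8.2 255" --pt "0 0 0 -1.35 5.85 -8.2 255" --pt "0 0 0 -1.35 5.85 -8.2 255" --pt "0 0 0 -1.35 5.85 -8.2 255" --pt "0 0 0 -1.35 5.85 -8.2 255" --pt "0 0 0 -1.35 5.85 -8.2 255" --pt "0 0 0 0 0 0 255"

```text
t: 9.07
ee_pos: [0.4411, -0.1733, 0.2146]
ee_rot: [160.7, -25.2, 45.6]
wrist_force: [0.5, -0.8, -1.1]
grip_width: 0.154
```

```bash
cat > g.py <<'E'
from h import *
import sys
psi=np.radians(4.4); th=float(sys.argv[1]); h=float(sys.argv[2]); Rt=tiltrot(psi,th); n,up,r=panel(psi)
goto(np.array([.5088,-.1749,.075])+n*(.0662+h),Rt)
E
python3 g.py -.67 .03
```

```text
t 9.075 pos [ 0.4411 -0.1733  0.2146] rpy [160.7044 -25.164   45.6325] j [-39.7718 -21.5117 135.3027  30.4353  47.5133  -8.1995] F [ 0.4632 -0.7909 -1.1486] g 0.15350988001179855
shift [-21.6325  -6.4375  58.1523] | 62.37868150573624 rot [-2.9741  2.3681 -1.7875] | 4.200966639327397
```

Call:
jog_arm --pt "-7 -2 19 -1.5 1.2 -0.9 255" --pt "-7 -2 19 -1.5 1.2 -0.9 255" --pt "-7 -2 19 0 0 0 255" --pt "0 0 0 0 0 0 255" --pt "0 0 0 0 0 0 255"

```text
t: 9.7
ee_pos: [0.4597, -0.176, 0.1565]
ee_rot: [156.8, -27.0, 48.1]
wrist_force: [0.2, 0.5, -0.6]
grip_width: 0.16
```

```bash
python3 g.py -.67 .03; python3 - <<'E'
from h import *
for n in('top','scene'):
    p=robot.camera(n); save(p,n+'3.png'); np.savez('pics/%s3.npz'%n,**{k:p[k] for k in ['image','z_map','K','origin','rotation']})
    if n=='top': crop(p,'t3.png',340,490,185,320,5)
    else: crop(p,'s3.png',250,370,110,220,6)
    o=robot.get_obs(); Rc=R.from_euler('xyz',o['ee_rot'],degrees=True)
    tip=o['ee_pos']+Rc.apply([0,0,.0662]); print(n,'tip world',tip,'px',proj(p,tip))
E
```

```text
t 9.7 pos [ 0.4597 -0.176   0.1565] rpy [156.8271 -26.9732  48.0755] j [-39.7181 -15.875  139.6042  41.4805  37.3147 -21.6167] F [ 0.2449  0.5053 -0.5674] g 0.1596969521782592
shift [-6.7599 -1.9383 -1.3067] | 7.152711078888579 rot [-0.1612 -0.1052 -0.4032] | 0.44676326884502127
top tip world [ 0.4974 -0.173   0.1023] px [[415.7914 291.9575]]
scene tip world [ 0.4974 -0.1733  0.1025] px [[311.7359 172.8632]]
```

View pics/t3.png

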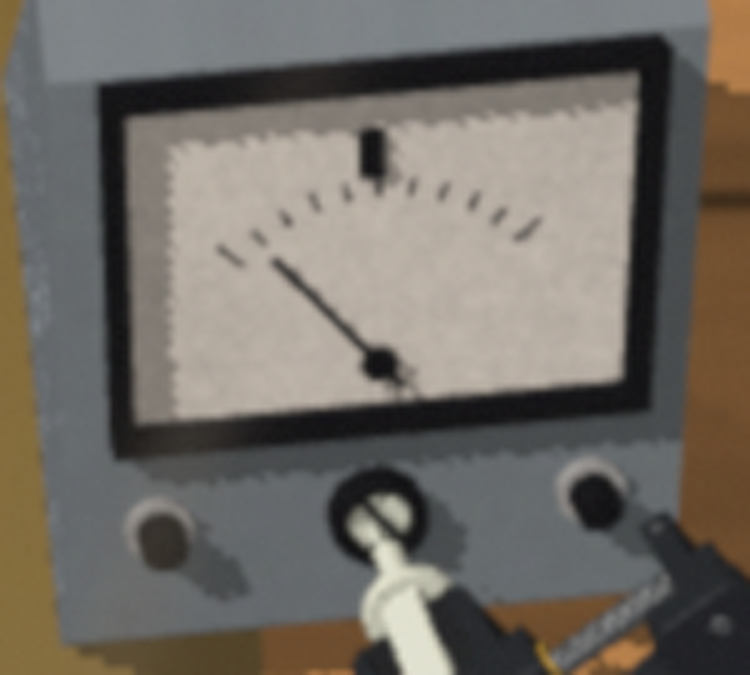

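View pics/s3.png

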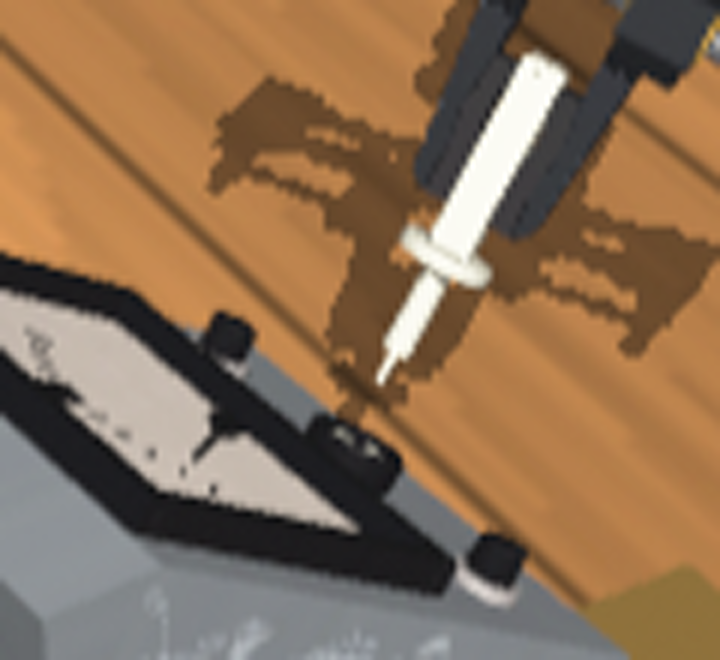

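```bash
python3 - <<'E'
from h import *
t=dict(np.load('pics/top3.npz')); s=dict(np.load('pics/scene3.npz'))
o=robot.get_obs(); Rc=R.from_euler('xyz',o['ee_rot'],degrees=True)
P=o['ee_pos']+Rc.apply([[0,0,.0662],[0,0,.0262],[0,0,.0212],[0,0,-.0408]]) # tip, flange under, flange top, handle end
for p,nm,(u0,v0,w,h) in((t,'t3b.png',(405,275,50,45)),(s,'s3b.png',(295,110,60,65))):
    q=proj(p,P); print(nm,q)
    S=12; im=cv2.cvtColor(p['image'],cv2.COLOR_RGB2BGR)[v0:v0+h,u0:u0+w]; im=cv2.resize(im,None,fx=S,fy=S,interpolation=cv2.INTER_CUBIC)
    for x in q: cv2.drawMarker(im,tuple(int(round((c+.5)*S)) for c in x-[u0,v0]),(0,0,255),cv2.MARKER_CROSS,12,1)
    C=np.array([.5042,-.1752,.0816]); x=proj(p,C)[0]; print('collar',x); cv2.drawMarker(im,tuple(int(round((c+.5)*S)) for c in x-[u0,v0]),(255,0,0),cv2.MARKER_CROSS,12,1)
    cv2.imwrite('pics/'+nm,im)
E
```

```text
t3b.png [[416.0098 291.9233]
 [421.8794 306.0469]
 [422.6464 307.8927]
 [432.8458 332.4351]]
collar [414.6041 288.3709]
s3b.png [[311.7359 172.8632]
 [322.0283 153.5401]
 [323.3326 151.0914]
 [339.8446 120.0918]]
collar [308.0532 182.7295]
```

View pics/t3b.png

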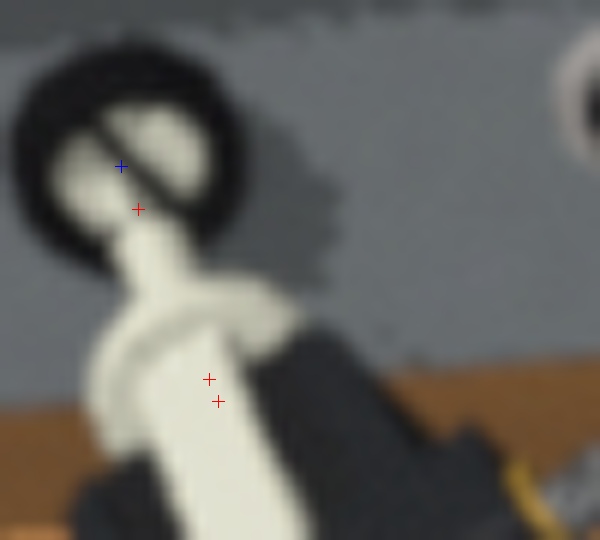

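View pics/s3b.png

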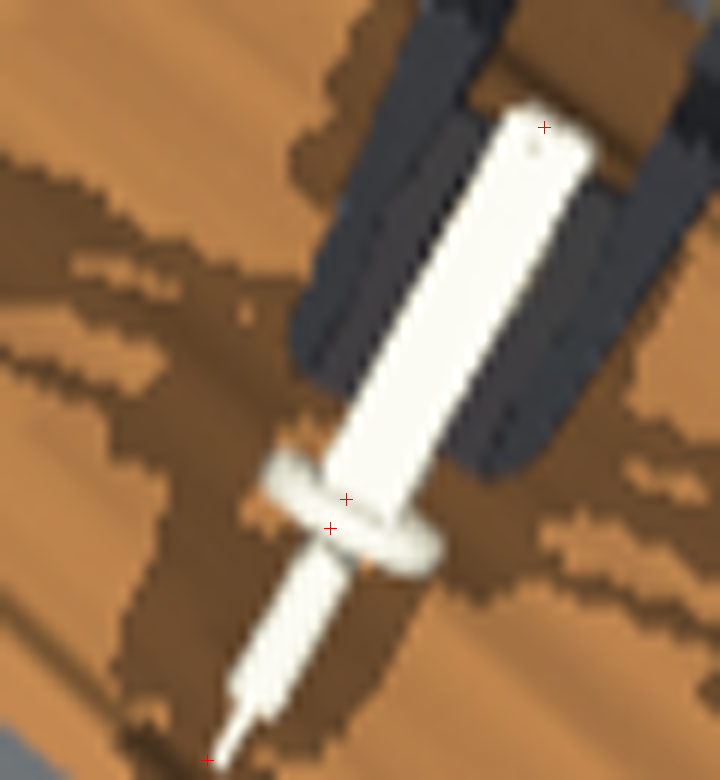

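```bash
python3 - <<'E'
from h import *
t=dict(np.load('pics/top3.npz')); s=dict(np.load('pics/scene3.npz'))
o=robot.get_obs(); Rc=R.from_euler('xyz',o['ee_rot'],degrees=True); M=Rc.as_matrix()
tip=o['ee_pos']+M@[0,0,.0662]
A=[]
for p,w in((t,np.array([.92,-.38])),(s,np.array([.885,.47]))):
    A.append([w@(proj(p,tip+M[:,k]*.001)-proj(p,tip))[0] for k in(0,1)])
print(A); print('tool offset mm (tool x,y):',np.linalg.solve(A,[-1.4,.1]))
E
python3 g.py -.67 .012
```

```text
[[np.float64(-0.2042320116209783), np.float64(0.6122773626862921)], [np.float64(-0.03551433859307195), np.float64(-0.5509477945477673)]]
tool offset mm (tool x,y): [ 5.2888 -0.5224]
t 9.8 pos [ 0.4596 -0.1764  0.1567] rpy [156.7471 -26.963   48.1157] j [-39.7627 -15.9143 139.6168  41.514   37.3036 -21.7061] F [ 0.245   0.7116 -0.2748] g 0.1562791550163819
shift [-6.6424 -2.2102 16.9644] | 18.352003611306102 rot [-0.0993 -0.1099 -0.3663] | 0.3951082443715457
```

Call:
jog_arm --pt "-6.6 -1.3 5 -0.1 -0.1 -0.4 255" --pt "0 0 6 0 0 0 255" --pt "0 0 5 0 0 0 255" --pt "0 0 0 0 0 0 255" --pt "0 0 0 0 0 0 255"

```text
t: 10.42
ee_pos: [0.465, -0.18, 0.1407]
ee_rot: [156.3, -26.7, 48.5]
wrist_force: [0.3, 0.3, -0.4]
grip_width: 0.154
```

```bash
cat > v.py <<'E'
from h import *
import sys
k=sys.argv[1]
o=robot.get_obs(); Rc=R.from_euler('xyz',o['ee_rot'],degrees=True)
P=o['ee_pos']+Rc.apply([[0,0,.0662],[0,0,.0262],[0,0,.0212],[0,0,-.0408]])
for n,(u0,v0,w,h) in(('top',(400,265,50,45)),('scene',(285,140,60,55))):
    p=robot.camera(n); q=proj(p,P); np.savez('pics/%s%s.npz'%(n,k),**{kk:p[kk] for kk in ['image','z_map','K','origin','rotation']})
    S=12; im=cv2.cvtColor(p['image'],cv2.COLOR_RGB2BGR)[v0:v0+h,u0:u0+w]; im=cv2.resize(im,None,fx=S,fy=S,interpolation=cv2.INTER_CUBIC)
    C=np.array([.5042,-.1752,.0816]); x=proj(p,C)[0]
    cv2.imwrite('pics/%s%s.png'%(n,k),im); print(n,'tip,fl,flt,end,collar crop px',((np.r_[q,[x]]-[u0,v0]+.5)*S).round().tolist())
    if n=='top': crop(p,'m%s.png'%k,350,480,185,300,5)
E
python3 g.py -.67 .012; python3 v.py 4
```

```text
t 10.425 pos [ 0.465  -0.18    0.1407] rpy [156.326  -26.7114  48.4981] j [-39.5118 -13.5271 139.9202  43.9741  34.9219 -24.9773] F [ 0.3287  0.2638 -0.384 ] g 0.15444825589470507
shift [-0.1626 -2.3446  0.8843] | 2.51113266039742 rot [ 0.1492 -0.0144  0.0468] | 0.15704495311148853
top tip,fl,flt,end,collar crop px [[204.0, 293.0], [272.0, 459.0], [281.0, 480.0], [398.0, 767.0], [181.0, 286.0]]
scene tip,fl,flt,end,collar crop px [[283.0, 484.0], [405.0, 256.0], [421.0, 227.0], [617.0, -138.0], [283.0, 519.0]]
```

View pics/top4.png

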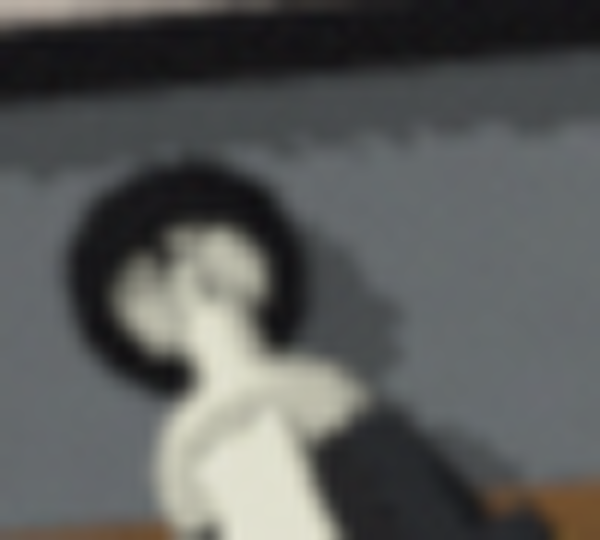

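View pics/scene4.png

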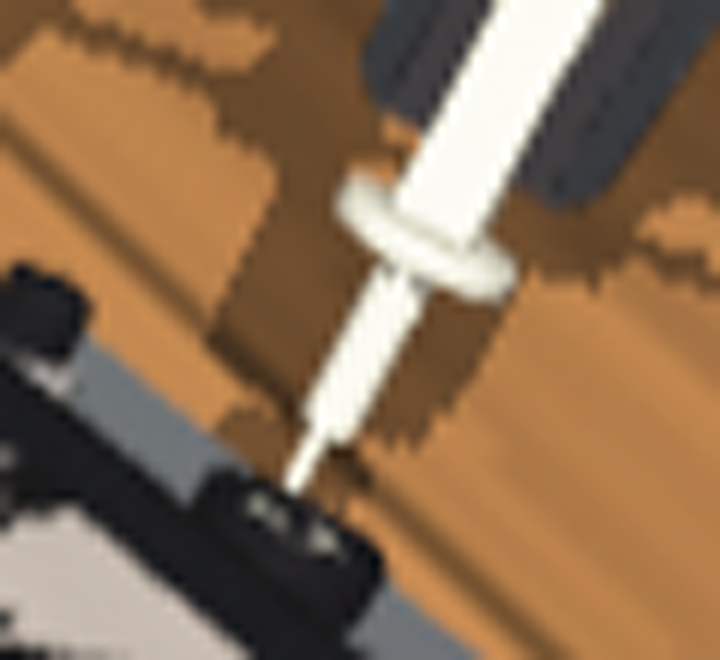

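Call:
jog_arm --pt "0 -2.1 0 0 0 0 255" --pt "0 0 0 0 0 0 255" --pt "0 0 0 0 0 0 255"

```text
t: 10.9
ee_pos: [0.4637, -0.1784, 0.1403]
ee_rot: [156.3, -26.7, 48.5]
wrist_force: [0.5, 0.5, -0.1]
grip_width: 0.158
```

```bash
python3 g.py -.67 .012; python3 v.py 5; python3 - <<'E'
from h import *
o=robot.get_obs(); M=R.from_euler('xyz',o['ee_rot'],degrees=True).as_matrix(); tip=o['ee_pos']+M@[0,0,.0662]
for n in('top','scene'):
    p=dict(np.load('pics/%s5.npz'%n)); print(n,[(12*(proj(p,tip+M[:,k]*.001)-proj(p,tip))[0]).round(1) for k in range(3)])
E
```

```text
t 10.9 pos [ 0.4637 -0.1784  0.1403] rpy [156.2755 -26.7131  48.5213] j [-39.4358 -13.7784 140.1692  43.999   34.8489 -24.9529] F [ 0.5351  0.4587 -0.0508] g 0.15780350639412322
shift [-0.3165 -0.2992  1.2051] | 1.281369812626255 rot [ 0.1893 -0.0243  0.0651] | 0.2016393661049595
top tip,fl,flt,end,collar crop px [[192.0, 303.0], [259.0, 469.0], [268.0, 491.0], [384.0, 778.0], [181.0, 286.0]]
scene tip,fl,flt,end,collar crop px [[295.0, 488.0], [418.0, 261.0], [433.0, 232.0], [630.0, -133.0], [283.0, 519.0]]
top [array([-4.6, -4.6]), array([ 6. , -4.5]), array([-1.6, -4. ])]
scene [array([-1. ,  1.1]), array([-5.7, -3.2]), array([-3. ,  5.6])]
```

View pics/top5.png

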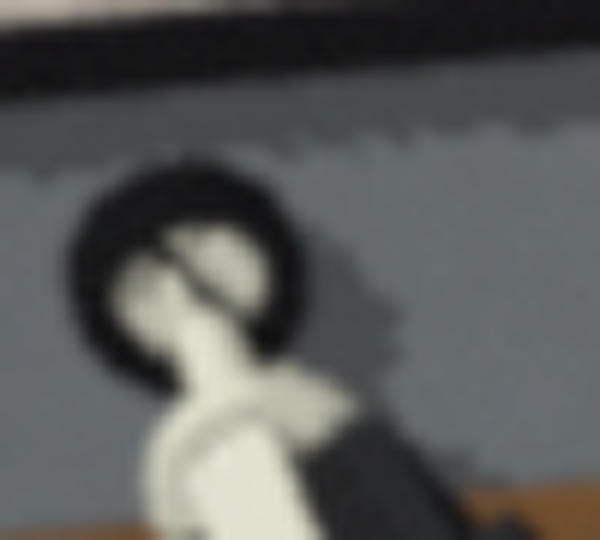

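View pics/scene5.png

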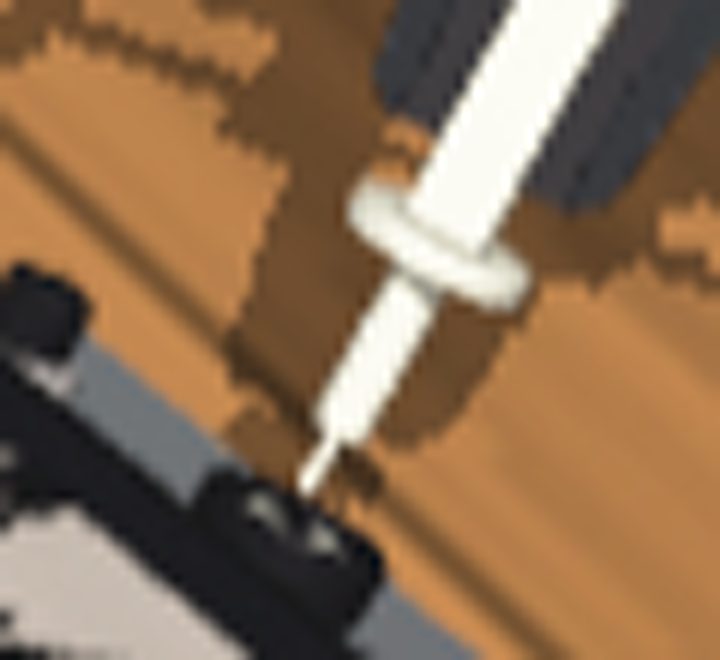

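Call:
jog_arm --pt "-0.3 -0.2 3 0 0 0 255" --pt "0 0 3 0 0 0 255" --pt "0 0 2 0 0 0 255" --pt "0 0 0 0 0 0 255"

```text
t: 11.5
ee_pos: [0.4683, -0.1781, 0.1329]
ee_rot: [156.3, -26.7, 48.5]
wrist_force: [0.9, -0.0, -0.3]
grip_width: 0.156
```

```bash
python3 g.py -.67 .0; python3 v.py 6
```

```text
t 11.5 pos [ 0.4683 -0.1781  0.1329] rpy [156.2989 -26.7093  48.507 ] j [-38.8978 -12.4827 140.1444  45.1569  33.6538 -25.9618] F [ 0.8959 -0.0263 -0.3178] g 0.15561228819802214
shift [ 0.1142 -0.0375  4.4839] | 4.4855249564576525 rot [ 0.1723 -0.0158  0.0548] | 0.18149111447795363
top tip,fl,flt,end,collar crop px [[178.0, 272.0], [244.0, 435.0], [253.0, 456.0], [367.0, 739.0], [181.0, 286.0]]
scene tip,fl,flt,end,collar crop px [[271.0, 538.0], [393.0, 311.0], [408.0, 283.0], [604.0, -80.0], [283.0, 519.0]]
```

View pics/top6.png

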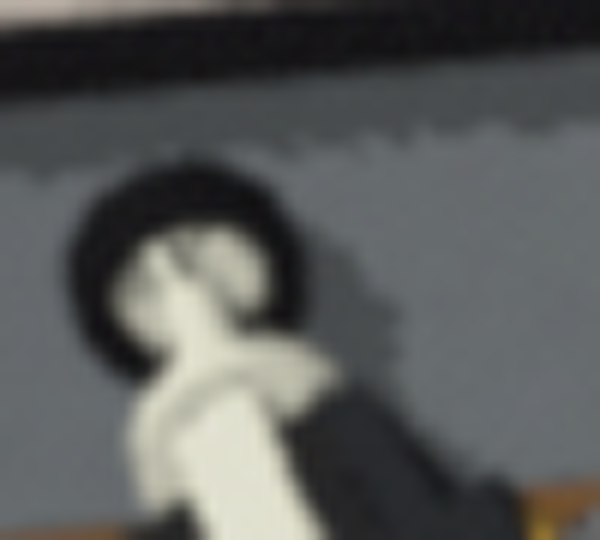

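View pics/scene6.png

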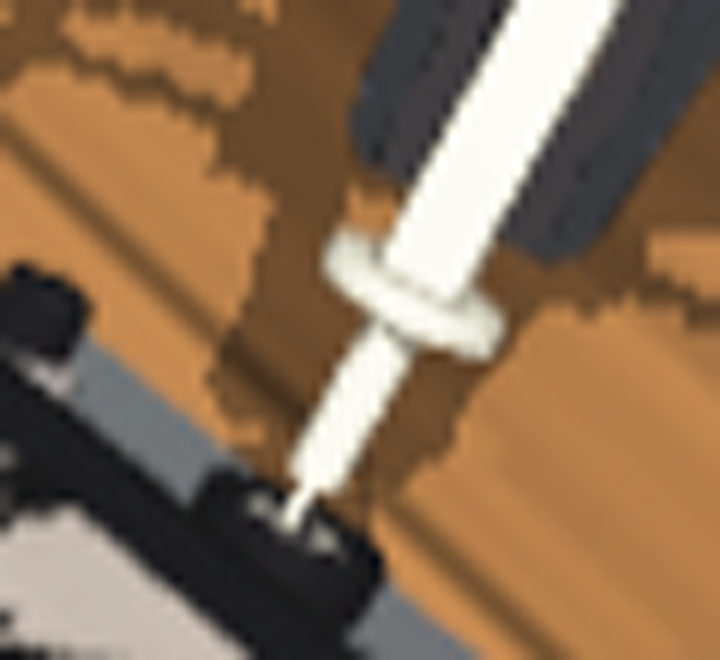

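Call:
jog_arm --pt "0 -0.5 1.5 0 0 0 255" --pt "0 0 1.5 0 0 0 255" --pt "0 0 0 0 0 0 255"

```text
t: 11.98
ee_pos: [0.4699, -0.1777, 0.1304]
ee_rot: [156.3, -26.7, 48.5]
wrist_force: [0.0, -0.3, -0.8]
grip_width: 0.157
```

```bash
python3 g.py -.67 .0
```

```text
t 11.975 pos [ 0.4699 -0.1777  0.1304] rpy [156.2555 -26.711   48.522 ] j [-38.6743 -12.0825 140.1661  45.6021  33.2019 -26.3276] F [ 0.0344 -0.2842 -0.8253] g 0.1566379900754823
shift [-0.      0.198   1.5544] | 1.5669569255601854 rot [ 0.209  -0.0227  0.0664] | 0.22047570058179028
```

Call:
jog_arm --pt "0 0 1.5 0 0 0 255" --pt "0 0 0.8 0 0 0 255" --pt "0 0 0 0 0 0 255"

```text
t: 12.35
ee_pos: [0.4712, -0.1777, 0.1288]
ee_rot: [156.2, -26.7, 48.6]
wrist_force: [-4.6, -0.1, 2.9]
grip_width: 0.156
```

```bash
python3 g.py -.67 .0; python3 v.py 7
```

```text
t 12.35 pos [ 0.4712 -0.1777  0.1288] rpy [156.2354 -26.6976  48.579 ] j [-38.535  -11.7596 140.1299  45.8954  32.9321 -26.6236] F [-4.5611 -0.116   2.8843] g 0.15588874988570817
shift [-0.0952  0.0924 -0.5205] | 0.5371112219146438 rot [ 0.2034 -0.0308  0.1185] | 0.2374289616627106
top tip,fl,flt,end,collar crop px [[168.0, 252.0], [234.0, 413.0], [242.0, 435.0], [355.0, 715.0], [181.0, 286.0]]
scene tip,fl,flt,end,collar crop px [[256.0, 566.0], [378.0, 341.0], [393.0, 312.0], [589.0, -50.0], [283.0, 519.0]]
```

View pics/top7.png

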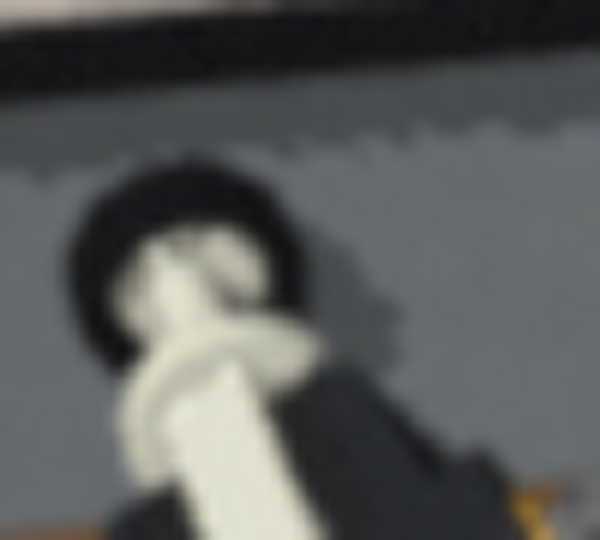

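View pics/scene7.png

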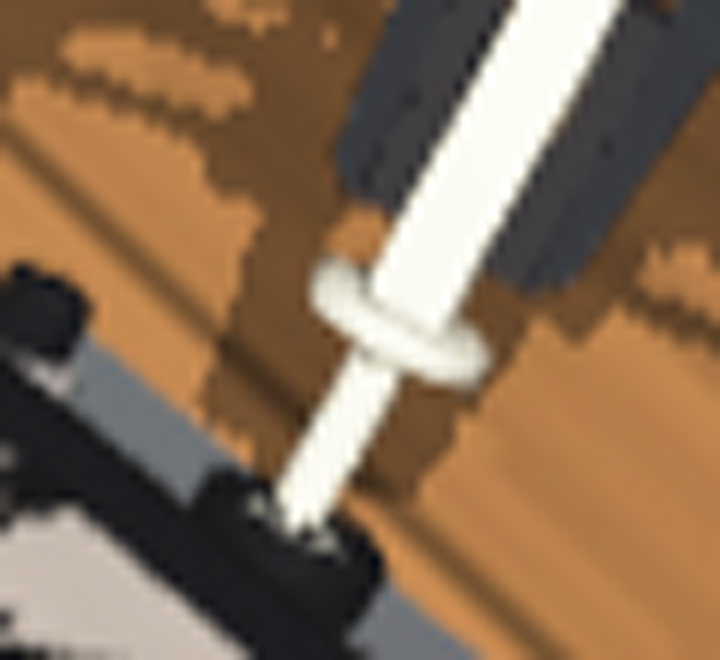

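Call:
jog_arm --pt "0 0 0 0 0 4 255" --pt "0 0 0 0 0 5 255" --pt "0 0 0 0 0 5 255" --pt "0 0 0 0 0 5 255" --pt "0 0 0 0 0 0 255"

```text
t: 13.08
ee_pos: [0.4713, -0.1775, 0.129]
ee_rot: [167.0, -33.0, 27.2]
wrist_force: [-1.5, 0.1, -0.2]
grip_width: 0.155
```

```bash
python3 g.py -.35 .0; python3 v.py 8
```

```text
t 13.075 pos [ 0.4713 -0.1775  0.129 ] rpy [166.9858 -32.968   27.1879] j [-38.5356 -11.7828 140.1342  45.9169  32.9517  -7.0906] F [-1.4688  0.0817 -0.189 ] g 0.15542284529955624
shift [-0.2196  0.1878 -0.3973] | 0.49123690658107766 rot [ 0.1795 -0.1188 -1.091 ] | 1.11198774763858
top tip,fl,flt,end,collar crop px [[167.0, 251.0], [233.0, 413.0], [241.0, 434.0], [355.0, 714.0], [181.0, 286.0]]
scene tip,fl,flt,end,collar crop px [[256.0, 566.0], [378.0, 340.0], [393.0, 312.0], [589.0, -50.0], [283.0, 519.0]]
```

View pics/m8.png

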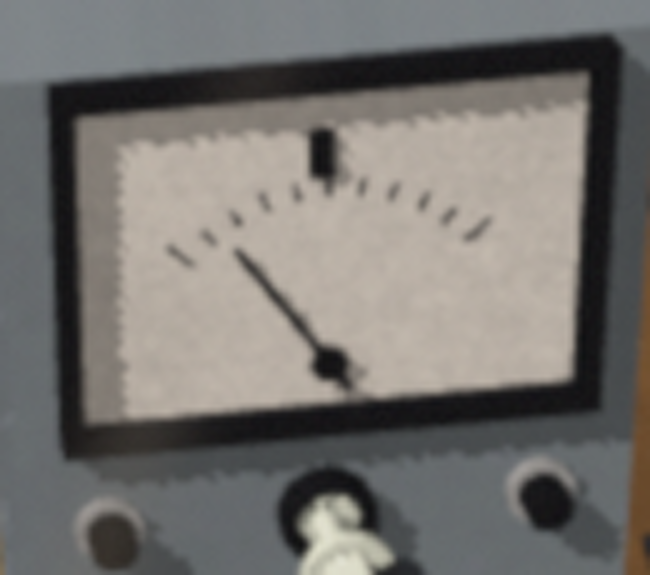

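```bash
cat > nd.py <<'E'
from h import *
import sys
# automatic: dark pixels on the dial plane, rectified to panel coords around pivot
p=dict(np.load('pics/top%s.npz'%sys.argv[1])); psi=np.radians(4.4); n,up,r=panel(psi)
g=cv2.cvtColor(p['image'],cv2.COLOR_RGB2GRAY)
P0=onplane(p,[(340+378/5-.4,165+463/5-.4)],n,np.array([.5628,-.1717,.1088])-n*.001)[0]
def samp(rr,th):
    X=P0+rr[...,None]*(np.cos(th)[...,None]*up+np.sin(th)[...,None]*r)
    q=proj(p,X.reshape(-1,3)).astype(np.float32).reshape(rr.shape+(2,))
    return cv2.remap(g,q[...,0].copy(),q[...,1].copy(),cv2.INTER_CUBIC).astype(float)
th=np.linspace(-1.0,1.0,801)
for nm,a,b in(('needle',.012,.048),('index',.065,.079)):
    rr,tt=np.meshgrid(np.linspace(a,b,60),th); m=samp(rr,tt).mean(1)
    i=m.argmin(); w=slice(max(0,i-50),i+50); d=np.clip(np.median(m)-m[w]-8,0,None); print(nm,'argmin',th[i],'centroid',(d*th[w]).sum()/d.sum(), 'depth',np.median(m)-m[i])
E
python3 nd.py 0; python3 nd.py 8
```

```text
needle argmin -0.6875 centroid -0.6808443419135501 depth 98.73333333333333
index argmin -0.05249999999999999 centroid -0.03209685672416701 depth 144.28333333333333
needle argmin -0.5925 centroid -0.5815106345531592 depth 107.38333333333333
index argmin -0.05249999999999999 centroid -0.0321833748285148 depth 152.28333333333333
```

Call:
jog_arm --pt "0 0 0 0 0 5 255" --pt "0 0 0 0 0 5 255" --pt "0 0 0 0 0 5 255" --pt "0 0 0 0 0 5 255" --pt "0 0 0 0 0 5 255" --pt "0 0 0 0 0 2 255" --pt "0 0 0 0 0 0 255"

```text
t: 14.05
ee_pos: [0.472, -0.1795, 0.1294]
ee_rot: [-174.5, -34.9, -5.8]
wrist_force: [-1.2, -0.9, 0.6]
grip_width: 0.153
```

```bash
python3 g.py 0.1 .0; python3 v.py 9; python3 nd.py 9
```

```text
t 14.05 pos [ 0.472  -0.1795  0.1294] rpy [-174.5477  -34.8598   -5.7547] j [-38.5599 -11.7326 140.0699  45.9102  32.7097  20.1819] F [-1.2424 -0.9006  0.5913] g 0.15308459964088725
shift [-1.0703 -1.5859 -0.4097] | 1.9566902285440724 rot [ 0.3581 -0.2742 -2.5895] | 2.628489399034315
top tip,fl,flt,end,collar crop px [[184.0, 245.0], [249.0, 407.0], [258.0, 428.0], [370.0, 709.0], [181.0, 286.0]]
scene tip,fl,flt,end,collar crop px [[244.0, 558.0], [367.0, 333.0], [382.0, 304.0], [579.0, -57.0], [283.0, 519.0]]
needle argmin -0.12249999999999994 centroid -0.10506740450695219 depth 104.03333333333333
index argmin -0.02749999999999997 centroid -0.031907091145820125 depth 152.25
```

View pics/m9.png

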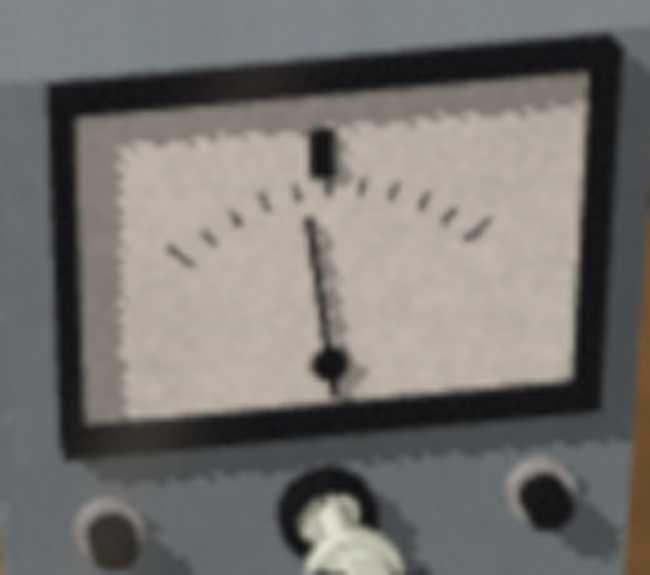

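Call:
jog_arm --pt "0 0 0 0 0 2.5 255" --pt "0 0 0 0 0 2.3 255" --pt "0 0 0 0 0 0 255" --pt "0 0 0 0 0 0 255"

```text
t: 14.65
ee_pos: [0.472, -0.1798, 0.1294]
ee_rot: [-171.4, -34.3, -11.4]
wrist_force: [-0.4, -0.5, -0.3]
grip_width: 0.154
```

```bash
python3 g.py 0.1 .0; python3 v.py 10; python3 nd.py 10
```

```text
t 14.65 pos [ 0.472  -0.1798  0.1294] rpy [-171.3828  -34.2954  -11.419 ] j [-38.5657 -11.7317 140.0723  45.8983  32.6588  24.8831] F [-0.4016 -0.4552 -0.3167] g 0.15435927249793407
shift [-1.2424 -1.8145 -0.4134] | 2.2375938396463004 rot [ 0.3985 -0.2992 -7.2866] | 7.303657869949442
top tip,fl,flt,end,collar crop px [[187.0, 245.0], [252.0, 407.0], [260.0, 428.0], [372.0, 709.0], [181.0, 286.0]]
scene tip,fl,flt,end,collar crop px [[243.0, 557.0], [366.0, 332.0], [381.0, 303.0], [578.0, -57.0], [283.0, 519.0]]
needle argmin -0.04249999999999998 centroid -0.02454521015512985 depth 101.31666666666666
index argmin -0.02749999999999997 centroid -0.03196097733800659 depth 152.45
```

View pics/m10.png

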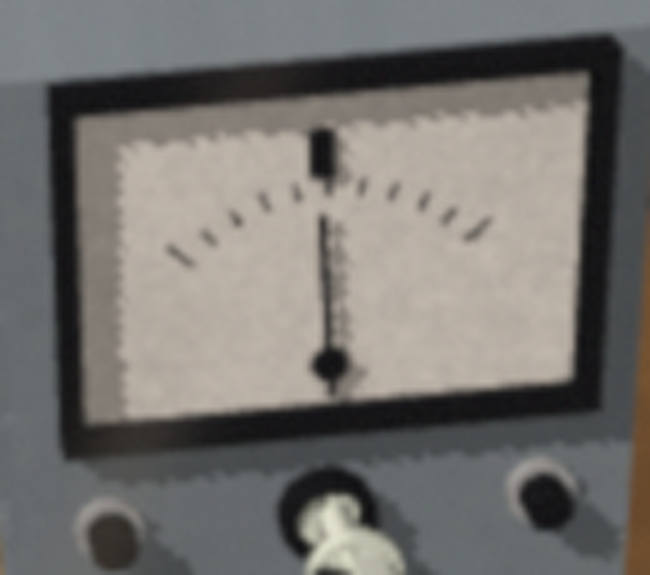

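Call:
jog_arm --pt "0 0 0 0 0 -4 255" --pt "0 0 -5 0 0 0 255" --pt "0 0 -8 0 0 0 255" --pt "0 0 -20 0 0 0 255" --pt "0 0 -30 0 0 0 255" --pt "0 0 -20 0 0 0 255" --pt "0 0 0 0 0 0 255"

```text
t: 15.62
ee_pos: [0.4215, -0.1818, 0.2002]
ee_rot: [-173.9, -34.7, -6.8]
wrist_force: [0.5, -0.1, -0.9]
grip_width: 0.16
```

```bash
python3 v.py 11; python3 nd.py 11; python3 - <<'E'
from h import *
goto([.5533,.2083,.25],down(-8))
t=dict(np.load('pics/top11.npz')); s=dict(np.load('pics/scene11.npz'))
crop(t,'t11.png',340,490,165,320,5); crop(t,'h11t.png',130,230,215,305,7); crop(s,'h11s.png',370,470,300,405,7)
for p in(t,s): print(proj(p,[.5533,.2083,.06]))
E
```

```text
top tip,fl,flt,end,collar crop px [[324.0, 618.0], [401.0, 811.0], [411.0, 836.0], [545.0, 1173.0], [181.0, 286.0]]
scene tip,fl,flt,end,collar crop px [[521.0, 65.0], [650.0, -173.0], [666.0, -203.0], [874.0, -584.0], [283.0, 519.0]]
needle argmin -0.04499999999999993 centroid -0.025187399373771478 depth 100.3
index argmin -0.02749999999999997 centroid -0.03179989214167777 depth 151.3
t 15.725 pos [ 0.4214 -0.1811  0.1985] rpy [-173.8132  -34.5736   -6.7777] j [-44.8292 -23.8873 139.8902  37.1919  45.6958  27.8183] F [ 0.4353 -0.549  -1.1596] g 0.15507209979871403
shift [  99.296  -399.2467   49.1436] | 414.3340443310526 rot [ -6.3664 -34.4763   3.0506] | 35.191670064107285
[[176.3942 261.8198]]
[[421.3216 346.6739]]
```

View pics/t11.png

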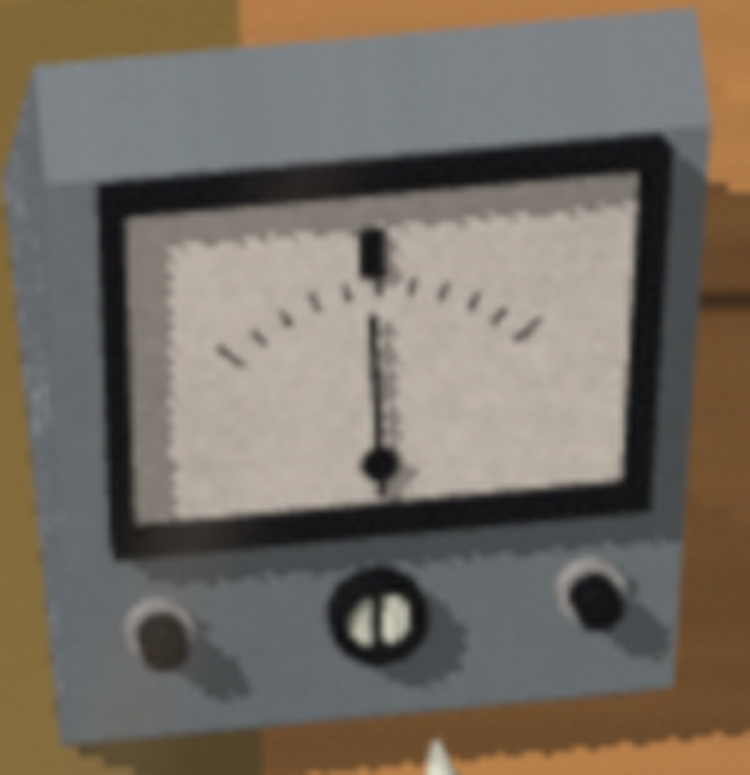

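View pics/h11t.png

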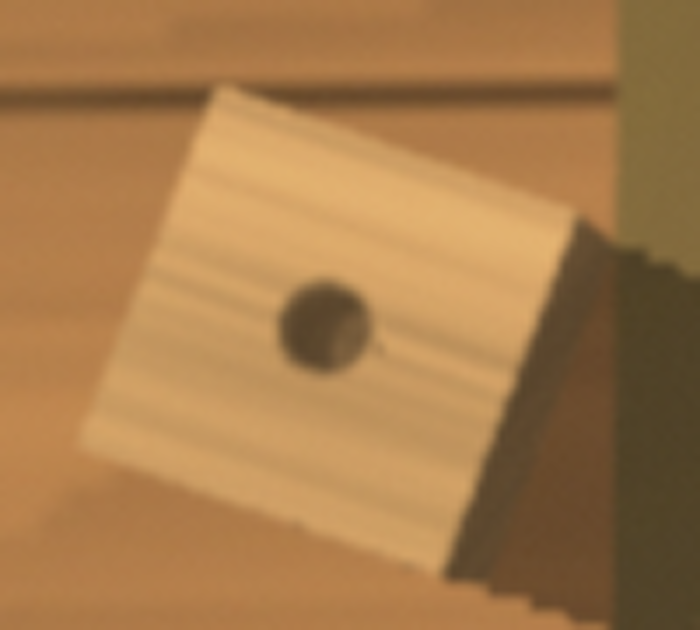

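View pics/h11s.png

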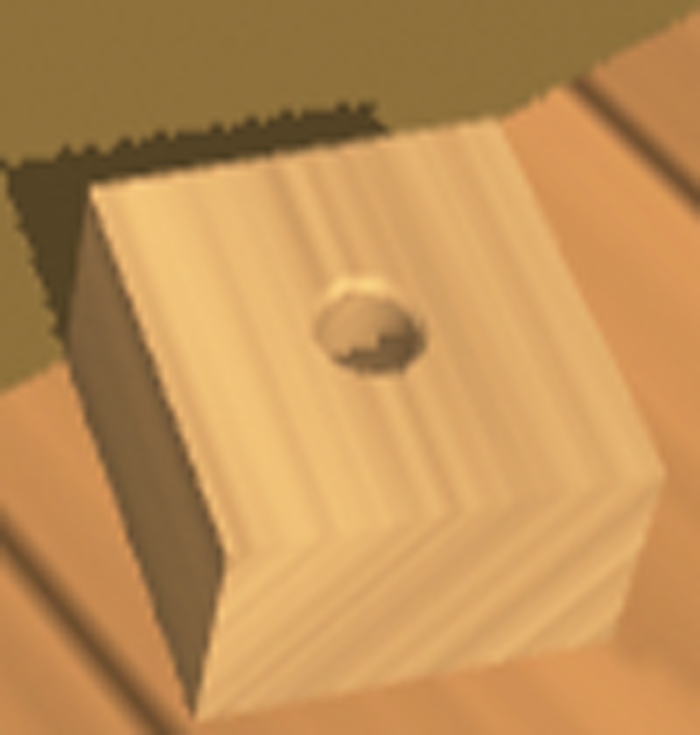

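Call:
jog_arm --pt "0 0 0 -1.6 -8.6 0.75 255" --pt "0 0 0 -1.6 -8.6 0.75 255" --pt "0 0 0 -1.6 -8.6 0.75 255" --pt "0 0 0 -1.6 -8.6 0.75 255" --pt "0 0 -20 0 0 0 255" --pt "0 0 -25 0 0 0 255" --pt "0 0 0 0 0 0 255"

```text
t: 16.6
ee_pos: [0.4215, -0.1768, 0.2328]
ee_rot: [-179.9, 2.0, -8.0]
wrist_force: [-0.0, -0.1, -0.8]
grip_width: 0.157
```

```bash
python3 - <<'E'
from h import *
goto([.5541,.2086,.24],down(-8))
E
```

```text
t 16.6 pos [ 0.4215 -0.1768  0.2328] rpy [-179.8829    1.9949   -8.0448] j [-25.5297  -7.1595 117.1527  -0.5128  71.9455  72.6843] F [-0.0134 -0.1222 -0.7989] g 0.15725888927806314
shift [  77.0698 -400.2316   -9.0385] | 407.6846577243749 rot [-0.1179  1.9949 -0.0469] | 1.998915489162706
```

Call:
jog_arm --pt "8 -40 -1 0 2 0 255" --pt "8 -40 0 0 0 0 255" --pt "8 -40 -1 0 0 0 255" --pt "8 -40 0 0 0 0 255" --pt "8 -40 -1 0 0 0 255" --pt "8 -40 0 0 0 0 255" --pt "8 -40 -1 0 0 0 255" --pt "8 -40 0 0 0 0 255" --pt "8 -40 -1 0 0 0 255" --pt "4 -20 0 0 0 0 255" --pt "0 0 0 0 0 0 255" --pt "0 0 0 0 0 0 255"

```text
t: 18.1
ee_pos: [0.544, 0.1995, 0.2139]
ee_rot: [179.8, 1.6, -8.2]
wrist_force: [-0.2, -0.0, -1.1]
grip_width: 0.157
```

```bash
python3 - <<'E'
from h import *
goto([.5541,.2086,.14],down(-8))
E
```

```text
t 18.1 pos [0.544  0.1995 0.2139] rpy [179.8353   1.5544  -8.1943] j [ 17.3812   7.0674 104.9804   0.558   69.4263 115.3705] F [-0.1943 -0.0136 -1.1116] g 0.15704875490141754
shift [ 10.754  -10.6309  73.6265] | 75.16335310680789 rot [ 0.162   1.5547 -0.1921] | 1.5748947203702999
```

Call:
jog_arm --pt "5 -5 20 0.2 1.5 -0.2 255" --pt "5 -5 30 0 0 0 255" --pt "0 0 18 0 0 0 255" --pt "0 0 0 0 0 0 255" --pt "0 0 0 0 0 0 255"

```text
t: 18.73
ee_pos: [0.5547, 0.2024, 0.1457]
ee_rot: [180.0, -0.1, -8.3]
wrist_force: [-0.6, 0.1, -0.1]
grip_width: 0.155
```

```bash
python3 - <<'E'
from h import *
goto([.5541,.2086,.14],down(-8))
p=robot.camera('scene'); crop(p,'h12s.png',370,490,250,405,5)
E
```

```text
t 18.725 pos [0.5547 0.2024 0.1457] rpy [179.9994  -0.0918  -8.333 ] j [ 17.6489  10.7572 108.368   -0.0467  60.7926 116.0047] F [-0.5867  0.1107 -0.1413] g 0.15543296457486508
shift [-1.5271 -6.0733  5.7235] | 8.483882142311861 rot [ 0.0009 -0.0918 -0.333 ] | 0.34545783670013896
```

View pics/h12s.png

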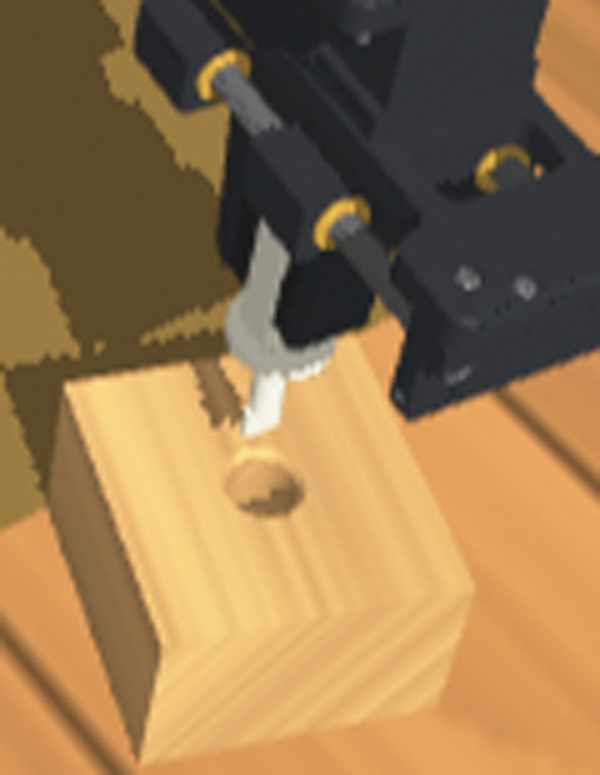

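Call:
jog_arm --pt "-1.5 -6 0 0 -0.1 -0.3 255" --pt "0 0 0 0 0 0 255" --pt "0 0 0 0 0 0 255"

```text
t: 19.15
ee_pos: [0.5554, 0.2095, 0.1483]
ee_rot: [-179.9, -0.2, -8.0]
wrist_force: [0.1, -0.2, -0.6]
grip_width: 0.152
```

```bash
python3 - <<'E'
from h import *
goto([.5541,.2086,.0865],down(-8))
p=robot.camera('scene'); crop(p,'h13s.png',370,490,250,405,5)
E
```

```text
t 19.15 pos [0.5554 0.2095 0.1483] rpy [-179.8969   -0.2008   -7.9925] j [ 18.2646  10.8442 107.9618   0.0041  60.9683 116.2549] F [ 0.0748 -0.1802 -0.6349] g 0.151980700423244
shift [-1.3793  1.229  61.8315] | 61.8591205886979 rot [-0.1031 -0.2008  0.0077] | 0.22586759933594508
```

View pics/h13s.png

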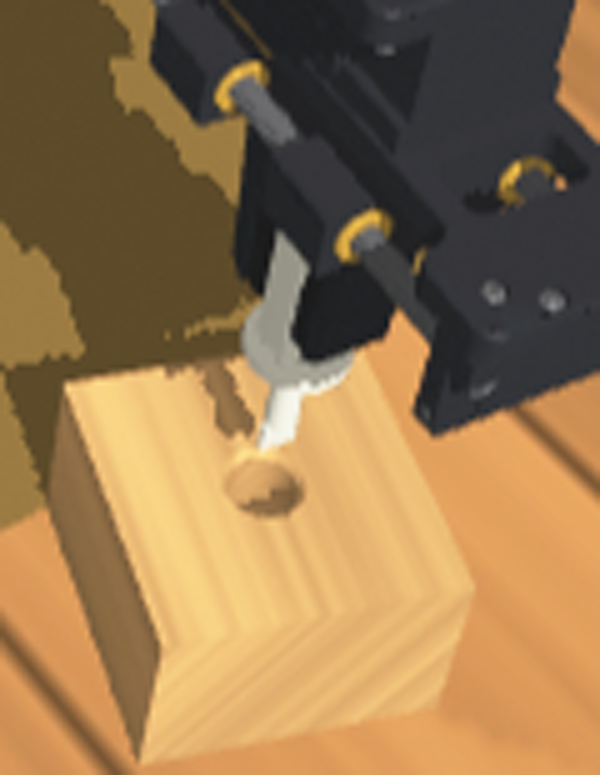

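Call:
jog_arm --pt "-1.4 1.2 10 0 -0.2 0 255" --pt "0 0 10 0 0 0 255" --pt "0 0 10 0 0 0 255" --pt "0 0 0 0 0 0 255"

```text
t: 19.7
ee_pos: [0.5529, 0.2083, 0.1151]
ee_rot: [-179.9, 0.1, -8.0]
wrist_force: [-0.7, 0.9, -1.5]
grip_width: 0.161
```

```bash
python3 - <<'E'
from h import *
goto([.5541,.2086,.0865],down(-8))
p=robot.camera('scene'); crop(p,'h14s.png',370,490,250,405,5)
E
```

```text
t 19.7 pos [0.5529 0.2083 0.1151] rpy [-179.9479    0.1179   -7.9915] j [ 18.1676  12.7478 109.5579   0.1167  57.7771 116.0968] F [-0.6502  0.8626 -1.461 ] g 0.16129738499576274
shift [ 1.1633 -0.4736 28.6227] | 28.65026334465017 rot [-0.0521  0.1179  0.0085] | 0.12915780180940697
```

View pics/h14s.png

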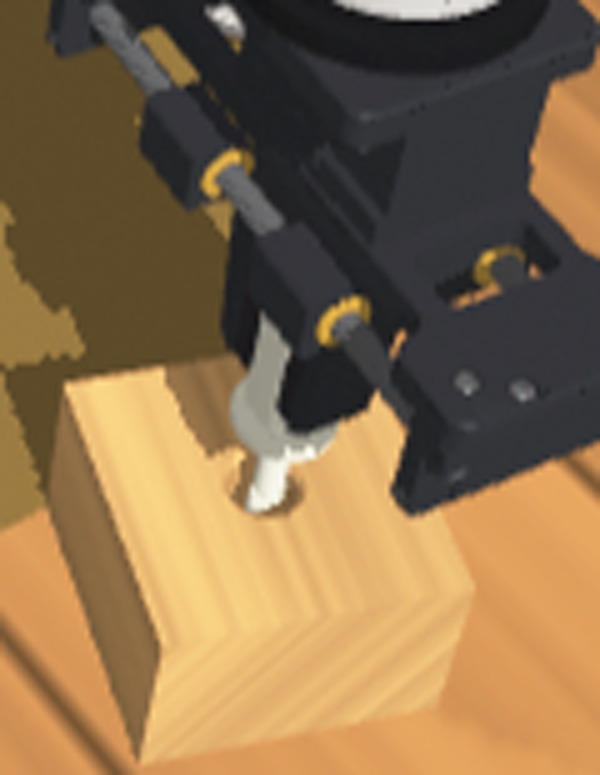

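Call:
jog_arm --pt "1.1 -0.5 8 0 0 0 255" --pt "0 0 8 0 0 0 255" --pt "0 0 6 0 0 0 255" --pt "0 0 3 0 0 0 255" --pt "0 0 1.5 0 0 0 255" --pt "0 0 0 0 0 0 255"

```text
t: 20.5
ee_pos: [0.5551, 0.209, 0.0878]
ee_rot: [-179.9, 0.0, -8.0]
wrist_force: [-0.1, -0.1, -0.8]
grip_width: 0.154
```

```bash
python3 - <<'E'
from h import *
goto([.5541,.2086,.0862],down(-8))
E
```

```text
t 20.5 pos [0.5551 0.209  0.0878] rpy [-179.8983    0.0148   -7.9926] j [ 18.1676  14.7225 110.4002   0.1196  54.8458 116.0913] F [-0.0647 -0.079  -0.8495] g 0.1535976864056996
shift [-0.9587  0.5108  1.6194] | 1.9499511049077702 rot [-0.1017  0.0148  0.0074] | 0.10303208368694557
```

Call:
jog_arm --pt "-0.9 0.5 1 0 0 0 255" --pt "0 0 0 0 0 0 255" --pt "0 0 0 0 0 0 0" --pt "0 0 0 0 0 0 0" --pt "0 0 0 0 0 0 0" --pt "0 0 0 0 0 0 0" --pt "0 0 0 0 0 0 0" --pt "0 0 0 0 0 0 0"

```text
t: 21.5
ee_pos: [0.555, 0.2089, 0.088]
ee_rot: [-179.8, -0.1, -8.0]
wrist_force: [0.3, -0.4, -0.7]
grip_width: 0.817
```

Call:
jog_arm --pt "0 0 -10 0 0 0 0" --pt "0 0 -25 0 0 0 0" --pt "0 0 -40 0 0 0 0" --pt "0 0 -40 0 0 0 0" --pt "0 0 -20 0 0 0 0" --pt "-40 0 0 0 0 0 0" --pt "-50 0 0 0 0 0 0" --pt "-40 0 0 0 0 0 0" --pt "0 0 0 0 0 0 0" --pt "0 0 0 0 0 0 0"

```text
t: 22.75
ee_pos: [0.4251, 0.2276, 0.2347]
ee_rot: [-179.5, -0.6, -8.0]
wrist_force: [-0.8, 0.6, -0.0]
grip_width: 0.998
```

```bash
python3 - <<'E'
from h import *
o=robot.get_obs(); print(o['t'],o['ee_pos'],o['grip_width'],o['wrist_force'])
for n in('top','scene'):
    p=robot.camera(n); save(p,n+'20.png'); np.savez('pics/%s20.npz'%n,**{k:p[k] for k in ['image','z_map','K','origin','rotation']})
    X=cloud(p); H=X[(p['z_map']>0)&(abs(X[...,0]-.555)<.05)&(abs(X[...,1]-.208)<.05)&(X[...,2]>.085)&(X[...,2]<.15)]
    print(n,len(H),'top z',np.percentile(H[:,2],98),cv2.minAreaRect((H[H[:,2]>H[:,2].max()-.012][:,:2]*1000).astype(np.float32)))
    for q in ['dish_rim','bench_block','flux_jar','tuner_grip']:
        r=robot.spot_in(p,q); print(q,[(np.round(d['position'],4).tolist(),round(d['confidence'],2)) for d in r[:1]])
E
python3 nd.py 20
```

```text
22.75 [0.4251 0.2276 0.2347] 0.997973090773394 [-0.8191  0.5993 -0.038 ]
top 211 top z 0.1303072372537285 ((554.9075317382812, 208.55775451660156), (14.302948951721191, 20.336225509643555), 84.4014663696289)
dish_rim []
bench_block [([0.7619, -0.0991, 0.0222], 0.84)]
flux_jar [([0.7558, 0.1327, 0.0622], 0.59)]
tuner_grip [([0.5474, 0.2023, 0.1033], 0.54)]
scene 440 top z 0.12792495968755058 ((552.6589965820312, 210.1938934326172), (14.326085090637207, 20.706144332885742), 86.34188079833984)
dish_rim [([0.3745, 0.0067, 0.0144], 0.63)]
bench_block [([0.7712, -0.0889, 0.0218], 0.87)]
flux_jar [([0.7673, 0.1476, 0.0504], 0.93)]
tuner_grip [([0.5563, 0.2178, 0.098], 0.73)]
needle argmin -0.04499999999999993 centroid -0.02519704960445792 depth 99.65
index argmin -0.02749999999999997 centroid -0.031892993747132586 depth 150.33333333333331
```

View pics/scene20.png

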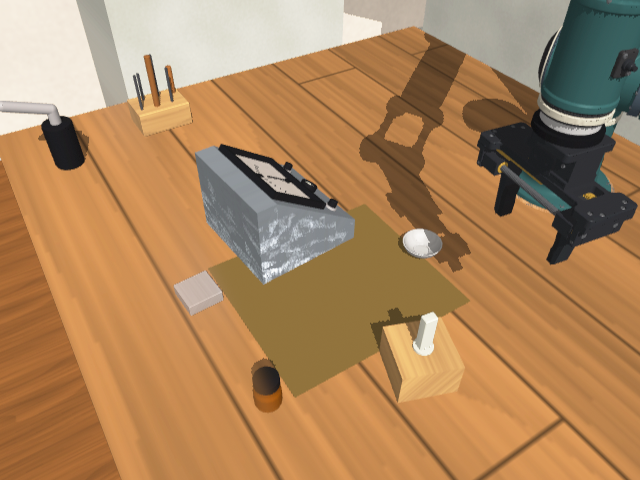

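View pics/top20.png

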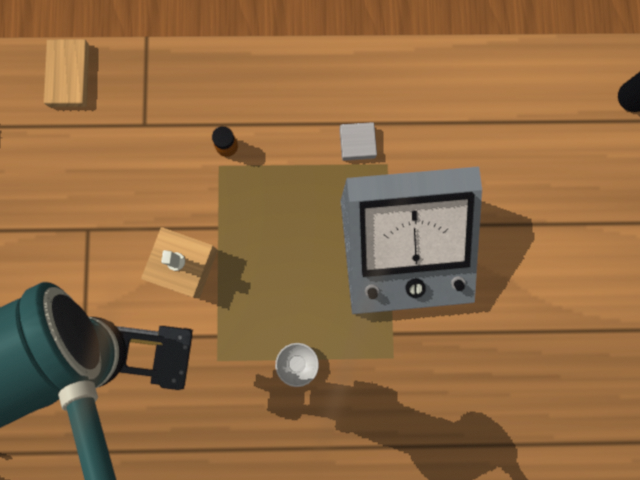

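```bash
python3 -c "
from h import *
print(robot.hand_in()); print(robot.get_obs()['t'])"
```

```text
the job is handed in; nothing more can be done
None
the job is handed in; nothing more can be done
```

I took the tuning tool from the stand, seated its blade in the trimmer slot and turned the screw clockwise until the needle pointed at the index tab. I then stood the tool back in its hole and released it. The job was handed in at about 23 s; hand-in reported no verdict.

- **Blade seating:** contact force was about 5 N with the tip within 1 mm of the estimated slot floor. The needle then followed the tool, after some play.
- **Needle:** it went from about -0.68 rad to about -0.045 rad. The tab reads -0.03 to -0.045 rad, so they agree within roughly 0.02 rad. The needle still pointed at the tab after I withdrew the tool.
- **Tool in the stand:** it looks upright. Its top is at z = 0.128 to 0.130 m and its axis is within about 2 mm of the hole centre. Both are the same as before the grasp.
- **Gripper:** it is open and about 13 cm clear of the tool.
- **Dish, block and jar:** the readings I got are within camera noise of where they started.

**Checks that disagreed or failed:**
- The two cameras differ by 2 to 3 mm in the positions they give. At the slot they disagreed by up to 2.5 mm on the sideways correction, so I used a compromise, which fitted.
- The network did not find the dish in the last top picture, but it is visible there in its original place, and the scene camera found it.

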